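# Turn the serving utensils handle-down and wipe the spatula

## Task

The utensils in the slanting steel holder were put back head-down. Take out the spatula and wipe its head on the wiper stand's rubber lip, drawing each broad face across the lip from the handle end of the head to its tip: first the face on the thumb-button side, then turn it round and wipe the other face. Leave the spatula and every spoon and fork that is there standing handle-down in the holder's sleeves (any sleeve), pushed well in with the heads out, and leave the wiper stand upright.

Things in the scene. Friction and masses are not known exactly. Their poses are not given: they have to be found in the camera images.
- rack: slanting steel utensil holder (fixed): four sleeves side by side, rising at 0.65 rad above the level to their open mouths. Origin: middle of the lower edge of the mouths, 60 mm above the worktop. x runs along the sleeves, up and out of the mouths; y across them; z square to them, upward. Sleeves: floor at z = 0, closed end at x = -75 mm, walls 3 mm; before the mouths only an 8 mm foot plate
- mouth_0 (a point): mouth centre of the first wide sleeve (rack y = -84, z = 12 mm), inside 44 mm wide, 24 mm high, 75 mm deep
- mouth_1 (a point): mouth centre of the second wide sleeve (rack y = -28 mm), same size
- mouth_2 (a point): mouth centre of the third wide sleeve (rack y = +28 mm), same size
- mouth_3 (a point): mouth centre of the narrow slot (rack y = +84, z = 18 mm), inside 19 mm wide, 36 mm high, 75 mm deep
- spatula: scraping spatula, 225 mm, 0.07 kg, stiff: wooden handle 115 long, 13 thick, 22 high; neck 20 long, 8 thick; flat grey head 90 long, 10 thick, 32 high. Origin on its centre line in the handle, 80 mm from the handle's end, the place to grip it across its thickness; x to the tip, y along its thickness, z along its height. Starts head-down, on edge in the narrow slot
- spatula_handle_end (a point): end of the spatula's handle (x = -80 mm in its frame). A round thumb button, 13 mm across and 1.5 mm proud, sits on the handle at x = 26 mm on the +y side: the +y face of the head is the button side
- spatula_tip (a point): tip of the spatula's head (x = 145 mm in its frame); the head with its two broad flat faces reaches from x = 55 to 145 mm
- spoon_1_grip (a point): steel spoon with a deep-set bowl, 16 mm wide across the handle, 38 mm across the bowl, handle about 13 mm deep with its curve, 173 mm long overall. This point lies in the handle, 75 mm from its end: the place to grip it across its width. x runs along it to the bowl, y across its width, z out of its hollow side. Starts head-down in a wide sleeve (absent in some starts)
- spoon_1_handle_end (a point): the handle's end of that steel spoon with a deep-set bowl
- spoon_1_tip (a point): the opposite end, the bowl, of that steel spoon with a deep-set bowl
- spoon_2_grip (a point): second steel spoon, 16 mm wide across the handle, 38 mm across the bowl, handle about 12 mm deep with its curve, 174 mm long overall. This point lies in the handle, 75 mm from its end: the place to grip it across its width. x runs along it to the bowl, y across its width, z out of its hollow side. Starts head-down in a wide sleeve (absent in some starts)
- spoon_2_handle_end (a point): the handle's end of that second steel spoon
- spoon_2_tip (a point): the opposite end, the bowl, of that second steel spoon
- fork_1_grip (a point): steel fork, 18 mm wide across the handle, 21 mm across the tines, handle about 15 mm deep with its curve, 170 mm long overall. This point lies in the handle, 73 mm from its end: the place to grip it across its width. x runs along it to the tines, y across its width, z out of its hollow side. Starts head-down in a wide sleeve (absent in some starts)
- fork_1_handle_end (a point): the handle's end of that steel fork
- fork_1_tip (a point): the opposite end, the tines, of that steel fork
- wiper_lip: upright black rubber lip of the wiper stand (hard, 64 mm high, 10 mm wide, rounded front edge), from 26 to 90 mm above the worktop. Only its front edge can be reached: a steel board 100 mm wide, 90 mm high stands 30 mm behind the edge. x points from the edge back to the board, y along the board, z up
- lip_edge (a point): the lip's front working edge at mid height, 58 mm above the worktop; axes as wiper_lip. The stand is loose, 1.5 kg, and slides if pushed with more than about 7 N; its foot plate, 12 mm thick, reaches 45 mm in front of the edge and 65 mm to either side

How it is judged (in metres and radians):
On the way, in this order (a step that is already met when the one before it is completed fails the run):
1. the lip presses on the button-side face of the spatula's head near its handle end (contact force between spatula and wiper_lip above 0.8 N and y of lip_edge in the frame of spatula above 0.001 m and x of lip_edge in the frame of spatula between 0.045 and 0.09 m), for 0.05 s.
2. the lip presses on the button-side face near the tip (contact force between spatula and wiper_lip above 0.8 N and y of lip_edge in the frame of spatula above 0.001 m and x of lip_edge in the frame of spatula between 0.108 and 0.15 m), for 0.05 s.
3. the lip presses on the other face near the handle end of the head (contact force between spatula and wiper_lip above 0.8 N and y of lip_edge in the frame of spatula below -0.001 m and x of lip_edge in the frame of spatula between 0.045 and 0.09 m), for 0.05 s.
4. the lip presses on the other face near the tip (contact force between spatula and wiper_lip above 0.8 N and y of lip_edge in the frame of spatula below -0.001 m and x of lip_edge in the frame of spatula between 0.108 and 0.15 m), for 0.05 s.
At the end, for the whole second after the job is handed in: the spatula and each spoon and fork present stand in the holder with the end of the handle at least 35 mm inside a sleeve and the tip of the head at least 50 mm outside the mouths, released and at rest; the wiper stand is upright (within 0.15 rad) (x of spatula_handle_end in the frame of rack between -0.085 and -0.035 m and y of spatula_handle_end in the frame of rack between -0.115 and 0.115 m and z of spatula_handle_end in the frame of rack between -0.008 and 0.045 m and x of each of spatula_tip, spoon_1_tip, spoon_2_tip, fork_1_tip in the frame of rack above 0.05 m and x of spoon_1_handle_end in the frame of rack between -0.085 and -0.035 m and y of spoon_1_handle_end in the frame of rack between -0.115 and 0.115 m and z of spoon_1_handle_end in the frame of rack between -0.008 and 0.045 m and x of spoon_2_handle_end in the frame of rack between -0.085 and -0.035 m and y of spoon_2_handle_end in the frame of rack between -0.115 and 0.115 m and z of spoon_2_handle_end in the frame of rack between -0.008 and 0.045 m and x of fork_1_handle_end in the frame of rack between -0.085 and -0.035 m and y of fork_1_handle_end in the frame of rack between -0.115 and 0.115 m and z of fork_1_handle_end in the frame of rack between -0.008 and 0.045 m and angle between wiper_lip's own z axis and vertical below 0.15 rad and linear speed of spatula below 0.02 m/s); the robot touches nothing.
It fails at once if the wiper stand is knocked over (angle between wiper_lip's own z axis and vertical above 0.6 rad).
Of spoon_1, spoon_2, fork_1 only 2 to 3 are there at a start; the rules pass over those that are not, and their reading is None.
At some moment in a run one of wiper may be knocked a few centimetres aside while the robot is not near it.
Once in a run the grip may slacken for a moment while it holds something.
It also fails if it takes over 210 s, if anything falls off the work surface, if the arm or the gripper's body presses on something with over 40 N, if the wrist force passes 120 N, or if a joint passes its speed limit or range.

## Robot

A 6-joint arm with a two-finger parallel gripper is mounted at the origin on a cart in front of the work surface, level with it; the furniture and walls round the work are solid. World frame = base frame: x ahead of the robot, y to its left, z up, the work surface at z = 0. Lengths are in m, angles in degrees, forces in N, time in s.
With the tool pointing down it reaches from about 0.375 to 0.9 m from the base axis. Payload 3.1 kg.
Tool frame: the origin (TCP) lies at the very end of the fingers, on their centre line; the grasp point (between the pads) lies 19 mm behind it; z points along the fingers, y is the direction in which the jaws open and shut (so a half turn about z gives the same grasp; the last joint's range is limited). The gripper opens to 87 mm and grips with 3 to 60 N. Pads are 19 mm wide; open, the fingers measure 117 mm over their backs; the gripper's body (75 mm by 190 mm) begins 51 mm behind the grasp point.
Start: joints at [-79.956, 30.224, 82.088, -0, 67.689, -10.227], TCP at [0.217, -0.586, 0.223] pointing down, gripper open.
Joint ranges: [-176.69, 176.69], [-43.24, 126.21], [12.49, 139.97], [-82, 262], [0, 151.66], [-163.58, 163.58]. Speed limits (degrees/s): [159.86, 159.86, 180, 180, 180, 180].

## Interface

Orientations are given as a 3x3 rotation matrix whose columns are the frame's x, y, z axes.
In Python, from rig import bot gives the robot as it stands. The module is installed in compiled form; this text tells all that it offers.
- The arm moves only by the tool play_rows, never from a script. Its argument "targets" is a list of rows, each a list of 7 numbers: the closure, from 0 (fully open) to 1 (shut), then the shift along the world's x, y, z in m, then the turn, a rotation vector about the world's x, y, z in rad. A call has 1 to 12 rows; each row shifts and turns the commanded pose from where the row before left it; what a row does not reach is not made up. A row lasts 1/8 s, in which the tool goes at most 62.5 mm and 10.7 degrees, less where a joint would pass 70% of its speed; a pose out of reach is approached as far as the arm can. A call with a gripper value outside its range is refused whole. The fingers move at their own pace and stop on an object; the grip force is fixed at half the most. Time passes only in rows, so rows that do not move let the fingers close. It gives the time, the measured TCP pose, the force and the opening at its end, in the units of the state.
- bot.read_state(): the state, without advancing time (a new reading comes with each control period).
- bot.capture(name): name is "scene" or "top"; returns the picture (420x560x3 uint8, blue, green, red); there is no depth.
- bot.get_calibration(name): a dict with "fx", "fy", "cx", "cy" (pixels), "R" (3x3) and "t" (3): a world point X has camera coordinates R X + t. Camera axes: x right, y down, z forward; pixel columns grow to the right and rows downward; lengths in m; the calibration is good to about 2 mm. A picture is of the moment at which its call begins. get_calibration takes no time and is no camera call.
- bot.hand_in(): hands the job in, once; it reports no verdict.
The state is a dict: "time_s": time; "joint_positions": joint angles; "qvel": joint speeds; "tau": joint torques, N m; "position": TCP position; "tcp_rot": TCP orientation; "force": force on the tool from outside, world axes, zero at the start; "moment": the same for the moment, N m; "opening": opening from 0.0 (shut) to 1.0 (fully open).
Only numpy, scipy, OpenCV 4.12 (cv2) and the standard library are available. Lean on these libraries where they do the work, as an engineer would, in place of code of your own. Each camera call takes 0.05 s, during which the arm holds its last target. There are 200 camera calls.

## Working session

There is one attempt and no reset: what is moved stays moved. The work goes in short steps, Python scripts to look and compute and a tool call to move; the robot and the scene stay as the last step left them, time stands still between calls to the robot, and variables do not carry over. Pictures are saved under pics/ and viewed, about 12 in all and at most 16, crops included, and the job is handed in when it is done.

Besides the shell and the picture viewer there is one more tool, called after "Call:" by a JSON object that holds its "method" and its "body". play_rows: Moves the arm, as the interface text tells. Its arguments: {"type":"object","properties":{"targets":{"type":"array","items":{"type":"array","items":{"type":"number"}}}},"required":["targets"]}

```bash
mkdir -p pics; cat > h.py <<'E'
import numpy as np, cv2
from rig import bot
def snap(n,f):
    im=bot.capture(n); cv2.imwrite('pics/'+f,im); return im
def ray(n,u,v):
    c=bot.get_calibration(n);R=np.array(c['R']);t=np.array(c['t'])
    d=R.T@np.array([(u-c['cx'])/c['fx'],(v-c['cy'])/c['fy'],1]);return -R.T@t,d
def onz(n,u,v,z):
    o,d=ray(n,u,v);return o+d*(z-o[2])/d[2]
def tri(a,b):
    # a,b: (name,u,v)
    o1,d1=ray(*a);o2,d2=ray(*b)
    s=np.linalg.lstsq(np.c_[d1,-d2],o2-o1,rcond=None)[0]
    p,q=o1+s[0]*d1,o2+s[1]*d2;return (p+q)/2,np.linalg.norm(p-q)
def proj(n,X):
    c=bot.get_calibration(n);x=np.array(c['R'])@np.array(X)+np.array(c['t']);return c['fx']*x[0]/x[2]+c['cx'],c['fy']*x[1]/x[2]+c['cy']
E
python3 - <<'E'
from h import *
np.set_printoptions(precision=3,suppress=True)
for n in('scene','top'):
    im=snap(n,n+'0.png');c=bot.get_calibration(n);R=np.array(c['R']);print(n,c['fx'],c['cx'],c['cy'],-R.T@np.array(c['t']),R)
s=bot.read_state();print(s)
E
```

```text
scene 496.5296332535109 271.07348997780286 203.6690658257252 [0.001 0.486 0.989] [[-0.687 -0.726  0.005]
 [-0.544  0.511 -0.666]
 [ 0.481 -0.46  -0.746]]
top 518.5786416477812 287.70154170398604 212.78792057650998 [ 0.434 -0.04   1.103] [[-0.003 -1.     0.023]
 [-0.992  0.    -0.124]
 [ 0.124 -0.023 -0.992]]
{'time_s': 0.1, 'joint_positions': array([-79.957,  30.272,  82.15 ,   0.001,  67.689, -10.227]), 'qvel': array([-0.046, -0.078, -0.123, -0.13 , -0.008, -0.014]), 'tau': array([ -0.001, -44.099, -17.715,   0.064,   0.053,  -0.   ]), 'position': array([ 0.216, -0.586,  0.222]), 'tcp_rot': array([[ 0.938,  0.346, -0.   ],
       [ 0.346, -0.938,  0.002],
       [ 0.   , -0.002, -1.   ]]), 'force': array([-0.592, -0.213,  0.708]), 'moment': array([-0.023,  0.021, -0.014]), 'opening': 1.00623271256797}
```

View pics/scene0.png

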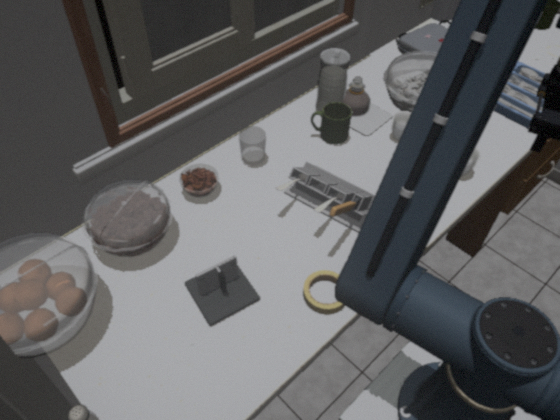

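View pics/top0.png

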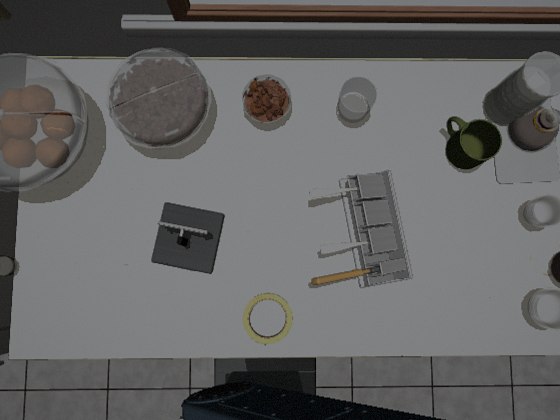

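The top view shows the rack at about (375,228) with its mouths facing left. The spatula is at (345,277) and two light handles are at (330,193) and (345,247). The wiper is at (187,237), with its lip facing the robot. Next I'll look at enlarged crops.

```bash
python3 - <<'E'
from h import *
a=cv2.imread('pics/top0.png');b=cv2.imread('pics/scene0.png')
g=lambda i:np.clip(255*(i/255.)**.6,0,255).astype('uint8')
cv2.imwrite('pics/c1.png',g(cv2.resize(a[160:300,295:425],None,fx=4.2,fy=4.2,interpolation=cv2.INTER_CUBIC)))
x=cv2.resize(b[150:245,270:395],None,fx=5,fy=5,interpolation=cv2.INTER_CUBIC)
y=cv2.resize(a[195:280,145:230],None,fx=4,fy=4,interpolation=cv2.INTER_CUBIC)
cv2.imwrite('pics/c2.png',g(x));cv2.imwrite('pics/c3.png',g(np.hstack([y,cv2.resize(b[250:325,180:265],(340,300),interpolation=cv2.INTER_CUBIC)[:300].copy() if 0 else np.pad(cv2.resize(b[250:325,180:265],(340,300),interpolation=cv2.INTER_CUBIC),((0,40),(0,0),(0,0)))])))
E
```

```text
(no output)
```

View pics/c1.png

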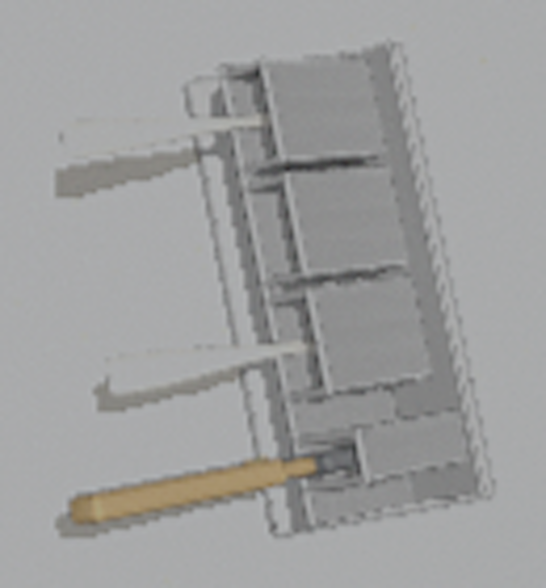

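View pics/c2.png

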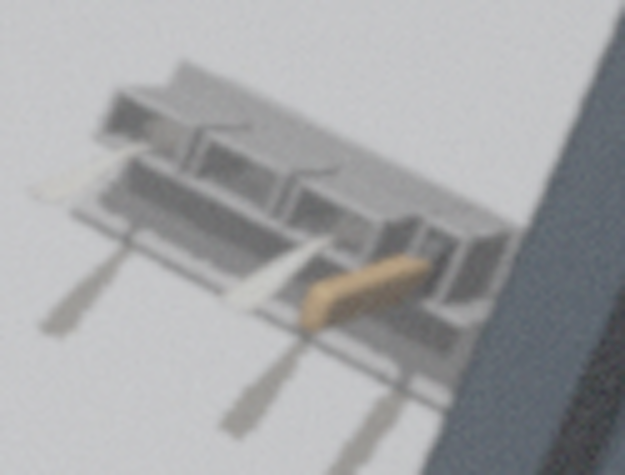

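View pics/c3.png

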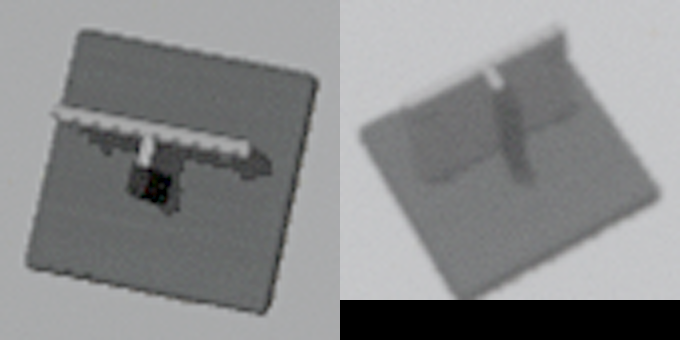

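The crops show:
- **Holder:** the two wide sleeves at top-view mouths c1 (265,120) and (310,350) hold utensils, the second sleeve is empty, and the spatula is in the narrow slot.
- **Wiper:** the white board edge runs c3 (58,113) to (248,150), with the black lip in front of it at (152,190).

```bash
python3 - <<'E'
from h import *
np.set_printoptions(precision=3,suppress=True)
T=lambda x,y:('top',295+x/4.2,160+y/4.2)
S=lambda x,y:('scene',270+x/5,150+y/5)
W=lambda x,y:('top',145+x/4,195+y/4)
V=lambda x,y:('scene',180+(x-340)/4,250+y/4)
th=.65;z27=.06+.027*np.cos(th)
a,b=onz(*T(262,62),z27),onz(*T(325,390),z27);print('mouth top edge',a,b,np.linalg.norm(b-a),'exp .162')
yv=(b-a)/np.linalg.norm(b-a);h=np.array([-yv[1],yv[0],0]);h*=np.sign(h[1])
# a at y=-109, z=27 -> origin
O=(a+b)/2+yv*.028+h*.027*np.sin(th);O[2]=.06
print('O',O,'yv',yv,'ang h',np.degrees(np.arctan2(h[1],h[0])))
X=h*np.cos(th)+np.array([0,0,np.sin(th)]);Z=np.cross(X,yv);R=np.c_[X,yv,Z]
print(R,np.linalg.det(R))
z39=.06+.039*np.cos(th)
for p in((357,430),(366,482)):print('slot top',R.T@(onz(*T(*p),z39)-O))
f=lambda n,p,q:(lambda r:print(n,r[0],'gap',r[1],'rack',R.T@(r[0]-O)))(tri(T(*p),S(*q)))
f('A end',(62,130),(37,190));f('B end',(105,370),(230,298));f('spat end',(85,508),(317,300))
l,r=onz(*W(58,113),.09),onz(*W(248,150),.09);print('board',l,r,np.linalg.norm(l-r))
print('lip edge top',onz(*W(153,205),.09),'stub',onz(*W(147,140),.09))
print('tri boardL',tri(W(58,113),V(410,103)),'R',tri(W(248,150),V(563,33)))
for p in((80,32),(315,78),(268,312),(28,266)):print('plate',onz(*W(*p),.012))
np.savez('rack.npz',O=O,R=R)
E
```

```text
mouth top edge [ 0.638 -0.204  0.081] [ 0.481 -0.231  0.081] 0.15900871903263003 exp .162
O [ 0.529 -0.206  0.06 ] yv [-0.986 -0.167  0.   ] ang h 99.63352290265934
[[-0.133 -0.986  0.101]
 [ 0.785 -0.167 -0.597]
 [ 0.605  0.     0.796]] 1.0
slot top [-0.002  0.072  0.04 ]
slot top [-0.001  0.097  0.04 ]
A end [ 0.6   -0.107  0.103] gap 0.0024472538286636086 rack [ 0.094 -0.087 -0.018]
B end [ 0.488 -0.126  0.1  ] gap 0.00301538935836844 rack [ 0.092  0.027 -0.019]
spat end [ 0.426 -0.111  0.162] gap 0.0011519050000964777 rack [0.15  0.085 0.015]
board [0.539 0.187 0.09 ] [0.521 0.094 0.09 ] 0.09453697480138734
lip edge top [0.494 0.14  0.09 ] stub [0.526 0.144 0.09 ]
tri boardL (array([0.54 , 0.188, 0.087]), np.float64(0.00027503221301736436)) R (array([0.522, 0.095, 0.081]), np.float64(0.00019097567072372297))
plate [0.59  0.194 0.012]
plate [0.566 0.07  0.012]
plate [0.443 0.093 0.012]
plate [0.467 0.218 0.012]
```

```bash
cat >> h.py <<'E'
from scipy.spatial.transform import Rotation as Ro
np.set_printoptions(precision=3,suppress=True)
d=np.load('rack.npz');RO,RR=d['O'],d['R']
def pose(tooly,toolz):
    z=np.array(toolz,float);z/=np.linalg.norm(z);y=np.array(tooly,float);y-=z*(y@z);y/=np.linalg.norm(y)
    return np.c_[np.cross(y,z),y,z]
def go(grasp,R,back=.019,P=None,Rc=None):
    """print shift+rotvec from the current (or given) TCP pose to a grasp point"""
    s=bot.read_state();P=s['position'] if P is None else P;Rc=s['tcp_rot'] if Rc is None else Rc
    t=np.array(grasp)+back*R[:,2];dp=t-P;rv=Ro.from_matrix(R@np.array(Rc).T).as_rotvec()
    n=int(max(np.ceil(np.linalg.norm(dp)/.06),np.ceil(np.degrees(np.linalg.norm(rv))/10.4),1))
    print('tcp',P,'->',t,'rows',n,'shift',dp,'rv',rv,'| per row',dp/n,rv/n);return t
def rk(x,y,z):return RO+RR@np.array([x,y,z])
def inrack(p):return RR.T@(np.array(p)-RO)
def st():
    s=bot.read_state();print('t',s['time_s'],'q',s['joint_positions'],'p',s['position'],'f',s['force'],'m',s['moment'],'op',s['opening']);print(s['tcp_rot']);return s
E
python3 - <<'E'
from h import *
E=Ro.from_euler
def wr(R,q1,q23,s4):
    # R = Rz(q1)Ry(q23)Rz(s4 q4)Ry(q5)Rz(q6+90)
    M=E('ZY',[q1,q23],degrees=True).as_matrix().T@R
    a,b,c=E('z',0).from_matrix(M).as_euler('ZYZ',degrees=True) # b in 0..180
    return s4*((a+180)%360-180),b,(c-90+180)%360-180
s=bot.read_state();print('check start',wr(s['tcp_rot'],*s['joint_positions'][[0]],s['joint_positions'][1:3].sum(),1))
g=rk(.07,.084,.016);g2=rk(.014,.084,.016)
for name,g,sg in(('pick',g,-1),('pick',g,1),):
    R=pose(sg*RR[:,1],-RR[:,2]);w=g-R[:,2]*.22
    q1=np.degrees(np.arctan2(w[1],w[0]))
    print(name,sg,g,'wrist',w,q1,[wr(R,q1,q,1) for q in(90,112,135)])
lx=np.array([.526-.494,.004,0]);bd=np.array([.018,.093,0]);print('lipx',np.degrees(np.arctan2(-(-bd[0]),bd[1])),)
R=pose(-RR[:,1],-RR[:,2]);go(g+RR@[0.02,0,.1],R)
R=pose(RR[:,1],-RR[:,2]);go(g+RR@[0.02,0,.1],R)
E
```

```text
check start (np.float64(0.0006778077557783035), np.float64(67.68912099991482), np.float64(-10.226784410622486))
pick -1 [ 0.439 -0.174  0.115] wrist [ 0.461 -0.306  0.29 ] -33.56465004330629 [(np.float64(28.99442027667459), np.float64(114.47300925915559), np.float64(-36.779021370581944)), (np.float64(26.283380232624324), np.float64(94.92669623126845), np.float64(-47.28011721957614)), (np.float64(27.270404607672248), np.float64(74.33650727300781), np.float64(-57.632006344567046))]
pick 1 [ 0.439 -0.174  0.115] wrist [ 0.461 -0.306  0.29 ] -33.56465004330629 [(np.float64(28.99442027667459), np.float64(114.47300925915559), np.float64(143.22097862941803)), (np.float64(26.283380232624324), np.float64(94.92669623126845), np.float64(132.71988278042386)), (np.float64(27.270404607672248), np.float64(74.33650727300781), np.float64(122.36799365543294))]
lipx 10.954062643398334
tcp [ 0.216 -0.586  0.222] -> [ 0.444 -0.207  0.192] rows 9 shift [ 0.228  0.379 -0.03 ] rv [ 0.607 -0.354  1.332] | per row [ 0.025  0.042 -0.003] [ 0.067 -0.039  0.148]
tcp [ 0.216 -0.586  0.222] -> [ 0.444 -0.207  0.192] rows 11 shift [ 0.228  0.379 -0.03 ] rv [ 0.368  0.641 -1.687] | per row [ 0.021  0.034 -0.003] [ 0.033  0.058 -0.153]
```

Call:
{"method": "play_rows", "body": {"targets": [[0.45,0,0.02,0.045,0,0,0],[0.45,0.025,0.045,0.03,0.067,-0.039,0.148],[0.45,0.025,0.045,0,0.067,-0.039,0.148],[0.45,0.025,0.045,0,0.067,-0.039,0.148],[0.45,0.025,0.045,0,0.067,-0.039,0.148],[0.45,0.025,0.045,0,0.067,-0.039,0.148],[0.45,0.025,0.045,0,0.067,-0.039,0.148],[0.45,0.03,0.045,-0.02,0.067,-0.039,0.148],[0.45,0.03,0.045,-0.04,0.067,-0.039,0.148],[0.45,0.03,0.02,-0.03,0.067,-0.039,0.148],[0.45,0.013,-0.021,-0.015,0,0,0],[0.45,0,0,0,0,0,0]]}}

```text
time_s: 1.6
position: [0.4678, -0.2107, 0.1936]
tcp_rot: [[-0.132, 0.986, -0.1], [0.787, 0.166, 0.594], [0.602, -0.0, -0.798]]
force: [-0.3, -0.6, -0.5]
opening: 0.554
```

```bash
python3 - <<'E'
from h import *
st()
R=pose(-RR[:,1],-RR[:,2]);g=rk(.07,.084,.016)
go(g+RR@[0,0,.06],R);go(g,R)
snap('top','top1.png');im=snap('scene','scene1.png')
E
```

```text
t 1.6 q [-48.272  37.079  85.265  18.699  90.225 -63.245] p [ 0.468 -0.211  0.194] f [-0.271 -0.596 -0.512] m [-0.334 -0.176 -0.009] op 0.5541393050774027
[[-0.132  0.986 -0.1  ]
 [ 0.787  0.166  0.594]
 [ 0.602 -0.    -0.798]]
tcp [ 0.468 -0.211  0.194] -> [ 0.443 -0.199  0.148] rows 1 shift [-0.025  0.012 -0.046] rv [0.003 0.    0.002] | per row [-0.025  0.012 -0.046] [0.003 0.    0.002]
tcp [ 0.468 -0.211  0.194] -> [ 0.437 -0.163  0.1  ] rows 2 shift [-0.031  0.048 -0.094] rv [0.003 0.    0.002] | per row [-0.016  0.024 -0.047] [0.002 0.    0.001]
```

View pics/scene1.png

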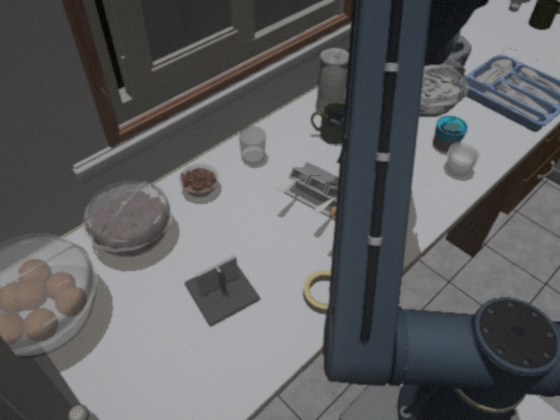

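The arm hides the slot in this view, but the pose is right, so I'll go down and grip.

Call:
{"method": "play_rows", "body": {"targets": [[0.45,-0.025,0.012,-0.046,0,0,0],[0.45,-0.003,0.018,-0.024,0,0,0],[0.45,-0.003,0.018,-0.024,0,0,0],[0.45,0,0,0,0,0,0],[0.9,0,0,0,0,0,0],[0.9,0,0,0,0,0,0],[0.9,0,0,0,0,0,0],[0.9,0,0,0,0,0,0],[0.9,0,0,0,0,0,0]]}}

```text
time_s: 2.82
position: [0.4367, -0.1626, 0.1015]
tcp_rot: [[-0.133, 0.986, -0.098], [0.788, 0.165, 0.593], [0.601, 0.002, -0.799]]
force: [0.7, -0.5, 1.1]
opening: 0.147
```

```bash
python3 - <<'E'
from h import *
s=st();print(inrack(s['position']-.019*s['tcp_rot'][:,2]),RR[:,0]*.05)
E
```

```text
t 2.825 q [-47.42   41.725  96.251  19.904  75.093 -67.872] p [ 0.437 -0.163  0.102] f [ 0.68  -0.527  1.094] m [-0.361 -0.187  0.059] op 0.14707934338001552
[[-0.133  0.986 -0.098]
 [ 0.788  0.165  0.593]
 [ 0.601  0.002 -0.799]]
[0.071 0.084 0.017] [-0.007  0.039  0.03 ]
```

Call:
{"method": "play_rows", "body": {"targets": [[1.0,-0.006,0.0355,0.0272,0,0,0],[1.0,-0.006,0.0355,0.0272,0,0,0],[1.0,-0.006,0.0355,0.0272,0,0,0],[1.0,-0.006,0.0355,0.0272,0,0,0],[1.0,0,0,0,0,0,0]]}}

```text
time_s: 3.45
position: [0.4115, -0.0184, 0.2115]
tcp_rot: [[-0.136, 0.986, -0.099], [0.788, 0.168, 0.592], [0.601, 0.002, -0.8]]
force: [-0.5, -0.3, -0.2]
opening: 0.147
```

```bash
python3 - <<'E'
from h import *
s=st();a=np.radians(-11)
go([.40,.21,.17],pose([np.cos(a),np.sin(a),0],[0,0,-1]))
E
```

```text
t 3.45 q [-37.513  25.96  106.091  24.736  77.926 -59.047] p [ 0.411 -0.018  0.212] f [-0.539 -0.282 -0.176] m [-0.456 -0.218 -0.031] op 0.14652996789687506
[[-0.136  0.986 -0.099]
 [ 0.788  0.168  0.592]
 [ 0.601  0.002 -0.8  ]]
tcp [ 0.411 -0.018  0.212] -> [0.4   0.21  0.151] rows 5 shift [-0.011  0.228 -0.061] rv [-0.648  0.009 -0.349] | per row [-0.002  0.046 -0.012] [-0.13   0.002 -0.07 ]
```

Call:
{"method": "play_rows", "body": {"targets": [[1.0,-0.002,0.045,0,-0.13,0.002,-0.07],[1.0,-0.002,0.045,0,-0.13,0.002,-0.07],[1.0,-0.002,0.046,-0.02,-0.13,0.002,-0.07],[1.0,-0.002,0.046,-0.02,-0.13,0.002,-0.07],[1.0,-0.002,0.046,-0.021,-0.13,0.002,-0.07],[1.0,0,0,0,0,0,0],[1.0,0,0,0,0,0,0]]}}

```text
time_s: 4.32
position: [0.4036, 0.1793, 0.1593]
tcp_rot: [[0.158, 0.987, -0.016], [0.985, -0.156, 0.067], [0.064, -0.027, -0.998]]
force: [-0.6, 1.0, -0.7]
opening: 0.143
```

```bash
python3 - <<'E'
from h import *
s=st();g=s['position']-.019*s['tcp_rot'][:,2]
a=snap('top','top2.png');b=snap('scene','scene2.png')
u,v=map(int,proj('scene',g));p,q=map(int,proj('top',g));print(u,v,p,q)
x=cv2.resize(b[max(v-60,0):v+60,u-70:u+70],(560,480),interpolation=cv2.INTER_CUBIC)
cv2.imwrite('pics/c4.png',np.clip(255*(x/255.)**.6,0,255))
E
```

```text
t 4.325 q [  6.573  22.207 111.899   5.405  46.506  11.873] p [0.404 0.179 0.159] f [-0.607  0.997 -0.739] m [-0.046 -0.093  0.04 ] op 0.1425249621664036
[[ 0.158  0.987 -0.016]
 [ 0.985 -0.156  0.067]
 [ 0.064 -0.027 -0.998]]
240 289 151 294[ WARN:0@1.966] global loadsave.cpp:1063 imwrite_ Unsupported depth image for selected encoder is fallbacked to CV_8U.
```

View pics/c4.png

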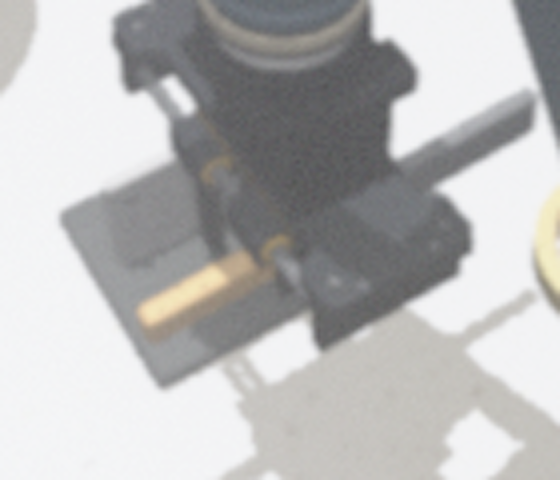

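The gripper body hides the button spot. I'll lift and tilt the tool so the robot-side face points at the scene camera.

Call:
{"method": "play_rows", "body": {"targets": [[1.0,0,0.01,0.05,0.03,0.17,0],[1.0,0,0.01,0.03,0.03,0.17,0],[1.0,0,0.01,0.02,0.03,0.17,0],[1.0,0,0,0,0.03,0.17,0],[1.0,0,0,0,0,0,-0.17],[1.0,0,0,0,0,0,-0.17],[1.0,0,0,0,0,0,-0.17],[1.0,0,0,0,0,0,0],[1.0,0,0,0,0,0,0]]}}

```text
time_s: 5.55
position: [0.4048, 0.2067, 0.2486]
tcp_rot: [[0.653, 0.612, -0.447], [0.755, -0.479, 0.447], [0.06, -0.629, -0.775]]
force: [0.2, 0.2, -0.8]
opening: 0.149
```

```bash
python3 - <<'E' 2>/dev/null
from h import *
s=st();g=s['position']-.019*s['tcp_rot'][:,2]
b=snap('scene','scene3.png')
u,v=map(int,proj('scene',g));print(u,v)
x=cv2.resize(b[max(v-50,0):v+50,u-60:u+60],(720,600),interpolation=cv2.INTER_CUBIC)
cv2.imwrite('pics/c5.png',np.clip(255*(x/255.)**.7,0,255).astype('uint8'))
E
```

```text
t 5.55 q [-4.359 27.384 96.063 24.347 88.454 27.539] p [0.405 0.207 0.249] f [ 0.186  0.208 -0.755] m [-0.351 -0.419 -0.02 ] op 0.1487888895147781
[[ 0.653  0.612 -0.447]
 [ 0.755 -0.479  0.447]
 [ 0.06  -0.629 -0.775]]
226 267
```

View pics/c5.png

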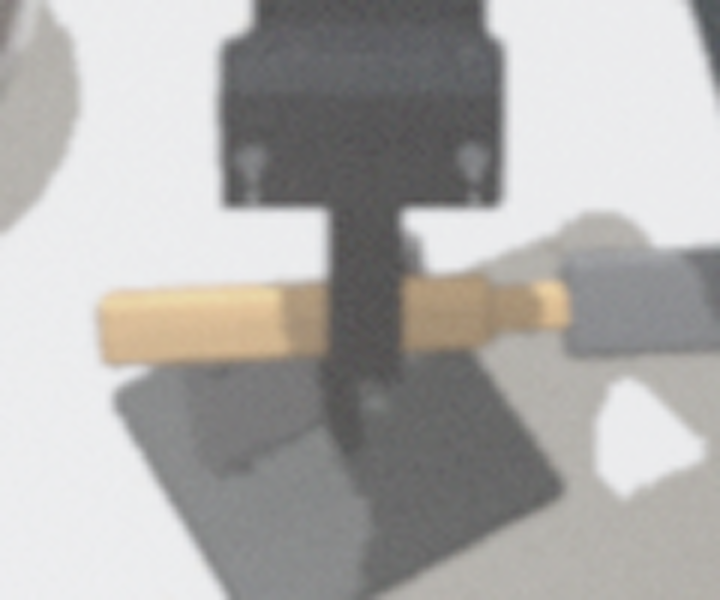

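The robot-side face shows no button near (453,310), though it is in shadow. A contrast stretch should settle it.

```bash
python3 - <<'E' 2>/dev/null
from h import *
b=cv2.imread('pics/scene3.png')
x=b[262:280,226-5:226+30].astype(float)
lo=np.percentile(x,5,axis=(0,1));hi=np.percentile(x,95,axis=(0,1))
x=np.clip((x-lo)/(hi-lo)*255,0,255).astype('uint8')
cv2.imwrite('pics/c6.png',cv2.resize(x,None,fx=16,fy=16,interpolation=cv2.INTER_CUBIC))
# earlier: pre-grasp view, spatula side toward the robot
print(b[268:274,232:250].mean(0).round())
E
```

```text
[[ 58.  64.  72.]
 [ 73.  92. 108.]
 [ 83. 109. 132.]
 [ 86. 115. 139.]
 [ 85. 114. 138.]
 [ 86. 115. 138.]
 [ 85. 114. 138.]
 [ 86. 114. 138.]
 [ 86. 115. 139.]
 [ 84. 113. 138.]
 [ 86. 115. 139.]
 [ 86. 114. 139.]
 [ 85. 114. 138.]
 [ 85. 114. 137.]
 [ 84. 110. 133.]
 [ 82. 106. 126.]
 [ 88. 110. 129.]
 [ 96. 117. 135.]]
```

View pics/c6.png

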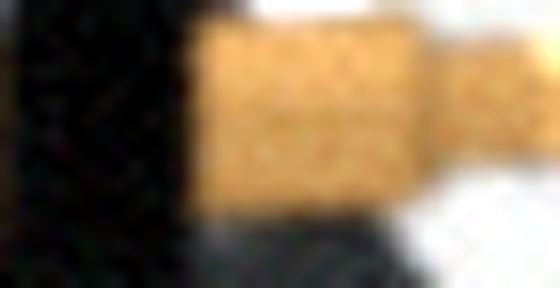

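Call:
{"method": "play_rows", "body": {"targets": [[1.0,0,0,0,0.08,-0.08,0.14],[1.0,0,0,0,0.08,-0.08,0.14],[1.0,0,0,0,0.08,-0.08,0.14],[1.0,0,0,0,0.08,-0.08,0.14],[1.0,0,0,0,0.08,-0.08,0.14],[1.0,0,0,0,0.08,-0.08,0.14],[1.0,0,0,0,0.08,-0.08,0.14],[1.0,0,0,0,0.08,-0.08,0.14],[1.0,0,0,0,0.08,-0.08,0.14]]}}

```text
time_s: 6.72
position: [0.4042, 0.2081, 0.2483]
tcp_rot: [[-0.65, 0.613, -0.448], [0.438, 0.785, 0.439], [0.621, 0.089, -0.779]]
force: [-0.5, -0.2, -1.6]
opening: 0.148
```

Call:
{"method": "play_rows", "body": {"targets": [[1.0,0,0,0,0.08,-0.08,0.14],[1.0,0,0,0,0.08,-0.08,0.14],[1.0,0,0,0,0.08,-0.08,0.14],[1.0,0,0,0,0.08,-0.08,0.14],[1.0,0,0,0,0.08,-0.08,0.14],[1.0,0,0,0,0.08,-0.08,0.14],[1.0,0,0,0,0.08,-0.08,0.14],[1.0,0,0,0,0.08,-0.08,0.14],[1.0,0,0,0,0,0,0]]}}

```text
time_s: 7.85
position: [0.4042, 0.208, 0.2483]
tcp_rot: [[-0.7, -0.561, -0.441], [-0.714, 0.545, 0.441], [-0.007, 0.624, -0.782]]
force: [-0.2, 0.3, -1.0]
opening: 0.149
```

```bash
python3 - <<'E' 2>/dev/null
from h import *
s=st();g=s['position']-.019*s['tcp_rot'][:,2]
b=snap('scene','scene4.png')
u,v=map(int,proj('scene',g));print(u,v)
x=cv2.resize(b[max(v-50,0):v+50,u-60:u+60],(720,600),interpolation=cv2.INTER_CUBIC)
cv2.imwrite('pics/c7.png',np.clip(255*(x/255.)**.7,0,255).astype('uint8'))
E
```

```text
t 7.85 q [  -4.013   27.109   96.217   24.131   87.946 -147.404] p [0.404 0.208 0.248] f [-0.223  0.3   -1.011] m [-0.199 -0.42  -0.047] op 0.14920453978182413
[[-0.7   -0.561 -0.441]
 [-0.714  0.545  0.441]
 [-0.007  0.624 -0.782]]
226 268
```

View pics/c7.png

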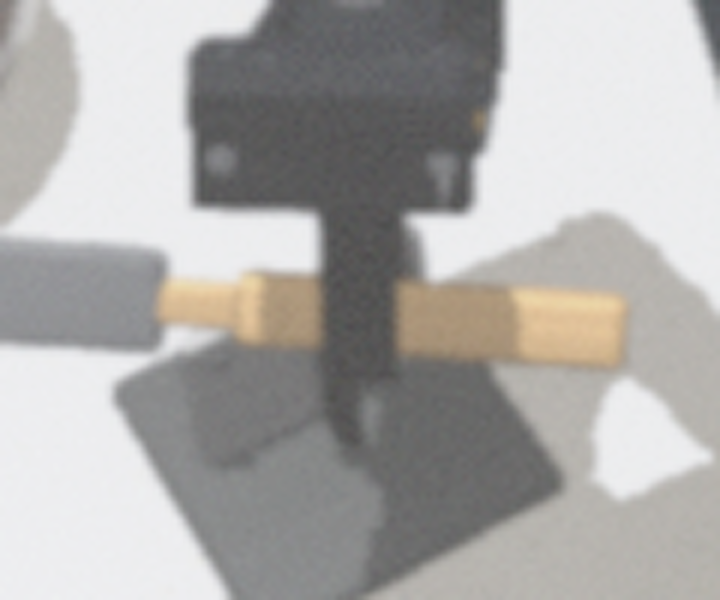

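No clear button here either, so it must be wood-coloured. I'll average several frames and stretch the contrast.

```bash
python3 - <<'E' 2>/dev/null
from h import *
m=np.mean([bot.capture('scene').astype(float) for _ in range(12)],0)
np.save('m4.npy',m)
x=m[256:284,226-30:226+50]
y=m[262:278,203:219]; print(y[:,:,2].round().astype(int))
lo=np.array([50,70,90]);hi=np.array([110,145,180])
x=np.clip((x-lo)/(hi-lo)*255,0,255).astype('uint8')
cv2.imwrite('pics/c8.png',cv2.resize(x,None,fx=9,fy=9,interpolation=cv2.INTER_CUBIC))
E
```

```text
[[229 229 228 226 220 210 205 204 210 217 219 220 220 221 217 193]
 [227 227 224 219 205 186 172 164 164 170 171 172 175 178 174 157]
 [222 220 219 220 218 209 187 159 147 147 147 147 147 150 147 134]
 [224 218 213 219 223 220 198 163 152 149 150 150 150 150 148 139]
 [223 218 210 212 218 217 195 163 150 149 149 150 150 150 149 140]
 [213 209 205 208 215 214 194 162 149 149 149 147 148 148 147 138]
 [203 200 199 208 218 216 193 160 148 149 147 146 146 147 146 138]
 [199 196 196 209 219 214 188 156 147 147 146 144 147 147 146 138]
 [196 190 191 206 218 212 185 154 146 147 144 143 146 148 147 137]
 [187 181 184 200 214 212 189 158 147 146 142 141 145 146 145 136]
 [162 158 170 192 207 209 191 164 147 144 143 142 143 144 144 135]
 [147 135 152 180 193 194 179 155 143 141 142 142 142 143 142 134]
 [120 110 125 151 164 166 156 138 132 132 135 135 135 135 135 129]
 [ 97  94 101 113 121 124 120 113 112 114 118 117 116 116 116 110]
 [ 91  90  91  93  95  96  96  95  95  97  99  98  96  94  92  88]
 [ 88  87  89  91  90  90  89  89  90  91  90  90  88  86  84  77]]
```

View pics/c8.png

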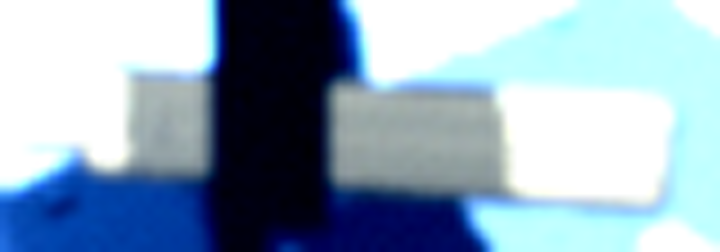

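Call:
{"method": "play_rows", "body": {"targets": [[1.0,0,0,0,-0.08,0.08,-0.14],[1.0,0,0,0,-0.08,0.08,-0.14],[1.0,0,0,0,-0.08,0.08,-0.14],[1.0,0,0,0,-0.08,0.08,-0.14],[1.0,0,0,0,-0.08,0.08,-0.14],[1.0,0,0,0,-0.08,0.08,-0.14],[1.0,0,0,0,-0.08,0.08,-0.14],[1.0,0,0,0,-0.08,0.08,-0.14],[1.0,0,0,0,-0.08,0.08,-0.14]]}}

```text
time_s: 9.62
position: [0.4038, 0.2077, 0.2484]
tcp_rot: [[-0.519, 0.728, -0.449], [0.58, 0.685, 0.44], [0.628, -0.032, -0.778]]
force: [0.7, -0.5, -1.7]
opening: 0.145
```

Call:
{"method": "play_rows", "body": {"targets": [[1.0,0,0,0,-0.08,0.08,-0.14],[1.0,0,0,0,-0.08,0.08,-0.14],[1.0,0,0,0,-0.08,0.08,-0.14],[1.0,0,0,0,-0.08,0.08,-0.14],[1.0,0,0,0,-0.08,0.08,-0.14],[1.0,0,0,0,-0.08,0.08,-0.14],[1.0,0,0,0,-0.08,0.08,-0.14],[1.0,0,0,0,-0.08,0.08,-0.14],[1.0,0,0,0,0,0,0]]}}

```text
time_s: 10.75
position: [0.4038, 0.2077, 0.2484]
tcp_rot: [[0.651, 0.612, -0.448], [0.756, -0.478, 0.447], [0.06, -0.63, -0.774]]
force: [-0.0, 0.4, -0.7]
opening: 0.145
```

```bash
python3 - <<'E' 2>/dev/null
from h import *
s=st()
m=np.mean([bot.capture('scene').astype(float) for _ in range(12)],0);np.save('m3.npy',m)
p=np.load('m4.npy')
def band(m,c0,c1,r0=264,r1=274):
    y=m[r0:r1,c0:c1].mean(2); print((y-np.median(y,axis=1,keepdims=True)).round().astype(int)); print(y.mean(0).round(1))
print('side robot (now)');band(m,230,250)
print('other');band(p,203,222)
E
```

```text
t 10.75 q [-4.256 27.383 96.149 24.382 88.423 27.508] p [0.404 0.208 0.248] f [-0.035  0.389 -0.739] m [-0.31  -0.333  0.007] op 0.144733560963843
[[ 0.651  0.612 -0.448]
 [ 0.756 -0.478  0.447]
 [ 0.06  -0.63  -0.774]]
side robot (now)
[[-65 -63 -56 -36 -18 -11  -3   6  11   8   5   3   3   1  -1  -1  -1   2
   13  24]
 [-69 -68 -56 -28  -7  -1   0   1   2   2   1   1   2   1   1   0  -4  -9
   -6   2]
 [-70 -67 -56 -27  -4   0   1   1   1   0   2   1   0   1   1   0  -6 -12
  -12  -6]
 [-69 -65 -54 -25  -4   2   2   2   2   1   2   2   1   1   2  -1  -4 -12
  -10  -5]
 [-65 -64 -51 -24  -4   1   1   2   0   1   0   1   1   1   1   0  -6 -11
  -10  -5]
 [-61 -59 -48 -23  -4   1   1   1   1   2   1   1   1   1   0   0  -4  -9
   -8  -2]
 [-58 -57 -44 -21  -4   0   0   1   0   0   0   1   0   1   1   1  -3  -8
   -7  -2]
 [-58 -56 -43 -19  -3   1   1   1   0   1   1   0   1   0   0   0  -3  -8
   -7  -3]
 [-57 -54 -40 -19  -3   1   1   1   2   1   1   0   1   0   1   0  -3  -8
   -5   0]
 [-58 -54 -41 -19  -3   0   1   0   1   1   0   0   0   0   1   0  -3  -3
    5  13]]
[ 53.4  55.6
[... 343 characters left out ...]
8 -29 -57
  -69]
 [ 49  46  43  45  51  52  37  11   0   0   0  -2  -1  -1  -2  -9 -29 -56
  -68]
 [ 42  40  39  46  53  53  36  10   0   0  -1  -2  -1  -1  -1  -8 -28 -55
  -67]
 [ 40  37  38  47  55  51  32   7   0   0  -1  -3   0   0   0  -7 -27 -54
  -65]
 [ 38  33  33  46  55  50  29   6   0   0  -3  -3  -1   1   0  -7 -27 -54
  -66]
 [ 32  27  29  40  52  50  32   9   1   0  -3  -4  -1   0  -1  -8 -27 -55
  -64]
 [ 24  16  21  36  48  49  35  15   2   0  -1  -2  -1  -1   0  -7 -26 -53
  -64]
 [ 25   7  11  28  38  39  27   9   0  -1  -1  -1  -1   0  -1  -7 -26 -51
  -62]]
[167.8 162.5 161.  167.2 173.3 171.3 154.3 130.2 120.9 120.4 119.7 119.
 120.1 121.  120.1 112.9  92.4  65.3  54.2]
```

The robot-side face is flat to ±1 grey level. The other face, at +tool y, shows the button's rim arc at the expected place. So the first wipe is with tool y along lip x and the tip pointing toward world -y.

```bash
cat >> h.py <<'E'
def lip(L,ang):
    a=np.radians(ang);return np.array([*L,0.]),np.array([np.cos(a),np.sin(a),0]),np.array([-np.sin(a),np.cos(a),0])
E
python3 - <<'E'
from h import *
L,x,y=lip((.496,.144),-11)
print(x,y)
g=L+y*.068-x*.04+[0,0,.068]
go(g,pose(x,[0,0,-1]))
E
```

```text
[ 0.982 -0.191  0.   ] [0.191 0.982 0.   ]
tcp [0.404 0.208 0.248] -> [0.47  0.218 0.049] rows 5 shift [ 0.066  0.011 -0.199] rv [-0.353 -0.596  0.48 ] | per row [ 0.013  0.002 -0.04 ] [-0.071 -0.119  0.096]
```

Call:
{"method": "play_rows", "body": {"targets": [[1.0,0,0.004,0,-0.071,-0.119,0.096],[1.0,0,0.004,-0.02,-0.071,-0.119,0.096],[1.0,0,0.003,-0.02,-0.071,-0.119,0.096],[1.0,0.02,0,-0.04,-0.071,-0.119,0.096],[1.0,0.02,0,-0.05,-0.071,-0.119,0.096],[1.0,0.026,0,-0.04,0,0,0],[1.0,0,0,-0.03,0,0,0],[1.0,0,0,0,0,0,0],[1.0,0,0,0,0,0,0]]}}

```text
time_s: 12.48
position: [0.47, 0.2187, 0.049]
tcp_rot: [[0.192, 0.981, 0.0], [0.981, -0.192, -0.002], [-0.002, 0.001, -1.0]]
force: [-0.2, 0.1, -0.9]
opening: 0.146
```

```bash
python3 - <<'E' 2>/dev/null
from h import *
s=st();L,x,y=lip((.496,.144),-11)
g=L+y*.068-x*.04+[0,0,.068];go(g,pose(x,[0,0,-1]))
t=snap('top','top3.png');b=snap('scene','scene5.png')
f=lambda i,r:cv2.resize(i[r[0]:r[1],r[2]:r[3]],(400,480),interpolation=cv2.INTER_CUBIC)
cv2.imwrite('pics/c9.png',np.clip(255*(np.hstack([f(t,(180,300,120,220)),f(b,(220,340,175,275))])/255.)**.6,0,255).astype('uint8'))
E
```

```text
t 12.475 q [ 12.669  38.165 105.038  -0.206  36.817  23.879] p [0.47  0.219 0.049] f [-0.162  0.123 -0.892] m [-0.006 -0.097  0.017] op 0.14637338854873827
[[ 0.192  0.981  0.   ]
 [ 0.981 -0.192 -0.002]
 [-0.002  0.001 -1.   ]]
tcp [0.47  0.219 0.049] -> [0.47  0.218 0.049] rows 1 shift [-0. -0. -0.] rv [0.002 0.    0.001] | per row [-0. -0. -0.] [0.002 0.    0.001]
```

View pics/c9.png

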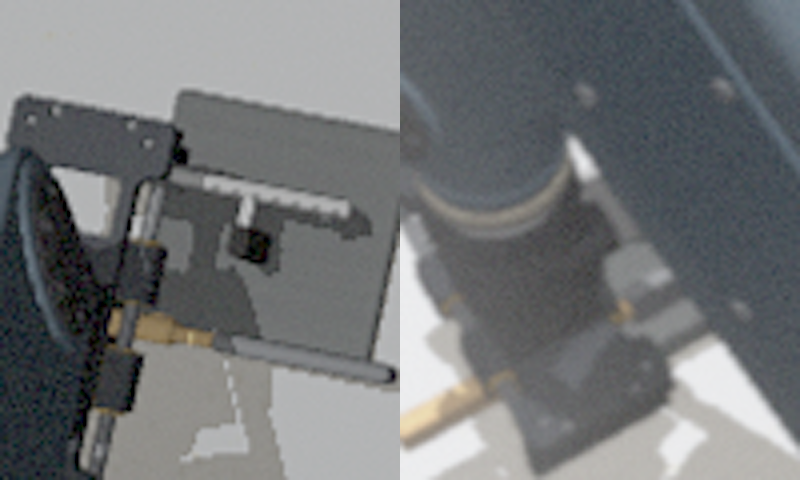

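The top view shows the head parallel to the board. The lip (c9 250,243) is about 15 mm past the head's handle end, and a button bump shows at (165,318) on the lip side. The stand has not moved, so I'll approach until contact.

Call:
{"method": "play_rows", "body": {"targets": [[1.0,0.0128,-0.0025,0,0,0,0],[1.0,0.0118,-0.0023,0,0,0,0],[1.0,0.003,-0.0006,0,0,0,0],[1.0,0.003,-0.0006,0,0,0,0],[1.0,0,0,0,0,0,0]]}}

```text
time_s: 13.2
position: [0.5003, 0.2126, 0.0482]
tcp_rot: [[0.192, 0.981, -0.001], [0.981, -0.192, -0.002], [-0.003, -0.0, -1.0]]
force: [0.2, -0.1, -1.1]
opening: 0.149
```

Call:
{"method": "play_rows", "body": {"targets": [[1.0,0.002,-0.0004,0,0,0,0],[1.0,0,0,0,0,0,0]]}}

```text
time_s: 13.45
position: [0.5024, 0.2123, 0.0483]
tcp_rot: [[0.191, 0.982, -0.0], [0.982, -0.191, -0.002], [-0.002, 0.0, -1.0]]
force: [0.2, 0.9, -0.8]
opening: 0.144
```

Call:
{"method": "play_rows", "body": {"targets": [[1.0,0.002,-0.0004,0,0,0,0],[1.0,0,0,0,0,0,0]]}}

```text
time_s: 13.7
position: [0.5046, 0.2119, 0.0484]
tcp_rot: [[0.191, 0.981, 0.0], [0.981, -0.191, -0.002], [-0.002, 0.001, -1.0]]
force: [-0.9, -0.5, -0.5]
opening: 0.15
```

Call:
{"method": "play_rows", "body": {"targets": [[1.0,0.002,-0.0004,0,0,0,0],[1.0,0,0,0,0,0,0]]}}

```text
time_s: 13.95
position: [0.5058, 0.2115, 0.0482]
tcp_rot: [[0.192, 0.981, -0.002], [0.981, -0.192, -0.002], [-0.003, -0.001, -1.0]]
force: [-0.9, 1.0, 0.1]
opening: 0.143
```

Call:
{"method": "play_rows", "body": {"targets": [[1.0,0.002,-0.0004,0,0,0,0],[1.0,0,0,0,0,0,0]]}}

```text
time_s: 14.2
position: [0.5062, 0.2113, 0.048]
tcp_rot: [[0.193, 0.981, -0.005], [0.981, -0.193, -0.002], [-0.003, -0.004, -1.0]]
force: [-4.5, 2.6, 0.6]
opening: 0.151
```

```bash
python3 - <<'E' 2>/dev/null
from h import *
F=[]
for _ in range(6):
    t=bot.capture('top');s=bot.read_state();F.append(np.r_[s['force'],s['moment']])
print(np.mean(F,0),np.std(F,0))
st();cv2.imwrite('pics/top4.png',t)
i=cv2.resize(t[180:300,120:240],(600,600),interpolation=cv2.INTER_CUBIC)
cv2.imwrite('pics/c10.png',np.clip(255*(i/255.)**.6,0,255).astype('uint8'))
E
```

```text
[-4.526  2.623  0.568  0.332  0.637 -0.313] [0.685 0.438 0.28  0.034 0.038 0.039]
t 14.5 q [ 11.023  39.624 100.461  -0.113  40.203  22.213] p [0.506 0.211 0.048] f [-4.282  2.007  0.768] m [ 0.325  0.662 -0.255] op 0.14775645913465854
[[ 0.193  0.981 -0.005]
 [ 0.981 -0.193 -0.002]
 [-0.003 -0.004 -1.   ]]
```

View pics/c10.png

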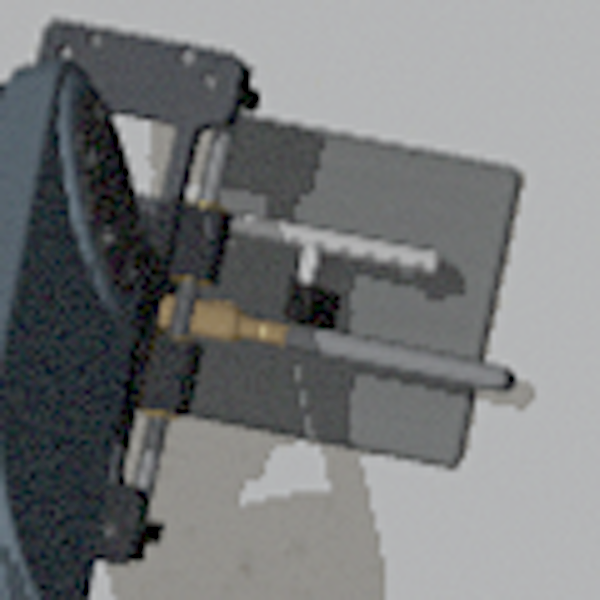

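Contact is about 5 N at x ≈ 65 mm on the spatula. Now the draw toward the tip.

Call:
{"method": "play_rows", "body": {"targets": [[1.0,0.0015,0.008,0,0,0,0],[1.0,0.0015,0.008,0,0,0,0],[1.0,0.0015,0.008,0,0,0,0],[1.0,0.0015,0.008,0,0,0,0]]}}

```text
time_s: 15.0
position: [0.5134, 0.2433, 0.048]
tcp_rot: [[0.192, 0.981, -0.003], [0.981, -0.192, -0.003], [-0.003, -0.002, -1.0]]
force: [-5.0, -1.4, -1.1]
opening: 0.146
```

Call:
{"method": "play_rows", "body": {"targets": [[1.0,0.0015,0.008,0,0,0,0],[1.0,0.0015,0.008,0,0,0,0],[1.0,0.0015,0.008,0,0,0,0]]}}

```text
time_s: 15.38
position: [0.5191, 0.2677, 0.0484]
tcp_rot: [[0.192, 0.981, -0.0], [0.981, -0.192, -0.002], [-0.002, 0.0, -1.0]]
force: [-3.6, -1.9, -0.2]
opening: 0.144
```

```bash
python3 - <<'E' 2>/dev/null
from h import *
F=[]
for _ in range(4):
    t=bot.capture('top');s=bot.read_state();F.append(np.r_[s['force'],s['moment']])
print(np.mean(F,0));st();cv2.imwrite('pics/top5.png',t)
E
```

```text
[-3.874  2.659 -1.065  0.41   0.581 -0.517]
t 15.575 q [16.395 41.171 95.35  -0.062 43.381 27.518] p [0.52  0.268 0.049] f [-3.877  3.075 -1.655] m [ 0.545  0.572 -0.537] op 0.1485690111324442
[[ 0.192  0.981  0.002]
 [ 0.981 -0.192 -0.   ]
 [ 0.     0.002 -1.   ]]
```

Lever arm 0.517/4.3 ≈ 0.12 m, so the lip is near the tip. I'll draw a little further, then back off and raise.

Call:
{"method": "play_rows", "body": {"targets": [[1.0,0.001,0.005,0,0,0,0],[1.0,0,0,0,0,0,0],[1.0,-0.03,0.006,0,0,0,0],[1.0,-0.05,0.01,0.02,0,0,0],[1.0,-0.02,0,0.06,0,0,0],[1.0,-0.02,-0.03,0.05,0,0,0],[1.0,0,-0.03,0.02,0,0,0],[1.0,0,0,0,0,0,0]]}}

```text
time_s: 16.58
position: [0.4037, 0.2275, 0.2004]
tcp_rot: [[0.192, 0.981, 0.01], [0.981, -0.192, -0.001], [0.001, 0.01, -1.0]]
force: [0.8, 0.4, -0.8]
opening: 0.153
```

```bash
python3 - <<'E' 2>/dev/null
from h import *
s=st();t=snap('top','top6.png');b=snap('scene','scene6.png')
i=cv2.resize(t[180:300,120:240],(600,600),interpolation=cv2.INTER_CUBIC)
cv2.imwrite('pics/c11.png',np.clip(255*(i/255.)**.6,0,255).astype('uint8'))
E
```

```text
t 16.575 q [ 15.676  19.586 106.363  -0.254  53.499  26.898] p [0.404 0.227 0.2  ] f [ 0.764  0.383 -0.798] m [ 0.061 -0.062  0.014] op 0.15289138405129077
[[ 0.192  0.981  0.01 ]
 [ 0.981 -0.192 -0.001]
 [ 0.001  0.01  -1.   ]]
```

View pics/c11.png

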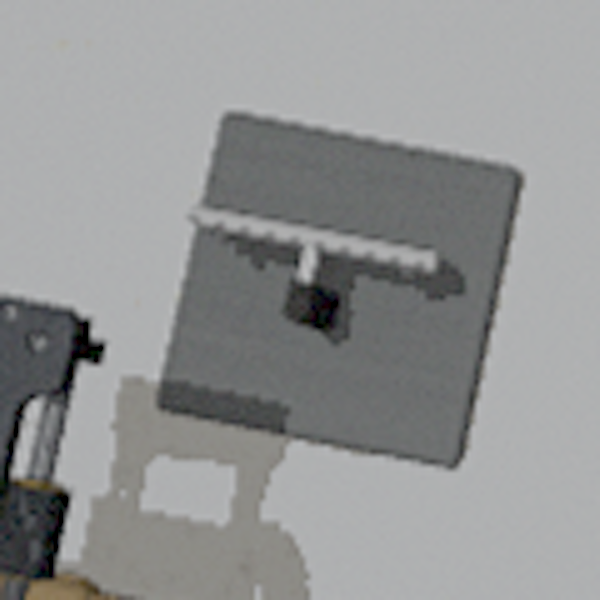

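The stand has not moved: its board still runs (159,223) to (207,232) px. Now I'll turn the spatula round by half a turn for the other face.

Call:
{"method": "play_rows", "body": {"targets": [[1.0,0,-0.012,0,0,0,0.185],[1.0,0,-0.012,0,0,0,0.185],[1.0,0,-0.012,0,0,0,0.185],[1.0,0,-0.012,0,0,0,0.185],[1.0,0,-0.012,0,0,0,0.185],[1.0,0,-0.012,0,0,0,0.185],[1.0,0,-0.012,0,0,0,0.185],[1.0,0,-0.012,0,0,0,0.185],[1.0,0,-0.012,0,0,0,0.185]]}}

```text
time_s: 17.8
position: [0.4009, 0.1202, 0.1966]
tcp_rot: [[-0.996, 0.091, 0.002], [0.091, 0.996, -0.0], [-0.002, -0.0, -1.0]]
force: [-0.4, -0.1, -1.0]
opening: 0.145
```

Call:
{"method": "play_rows", "body": {"targets": [[1.0,0,-0.012,0,0,0,0.185],[1.0,0,-0.012,0,0,0,0.185],[1.0,0,-0.01,0,0,0,0.185],[1.0,0,0,0,0,0,0.185],[1.0,0,0,0,0,0,0.185],[1.0,0,0,0,0,0,0.185],[1.0,0,0,0,0,0,0.185],[1.0,0,0,0,0,0,0.185],[1.0,0,0,0,0,0,0]]}}

```text
time_s: 18.92
position: [0.3989, 0.1131, 0.1943]
tcp_rot: [[-0.213, -0.977, 0.003], [-0.976, 0.213, -0.043], [0.041, -0.012, -0.999]]
force: [-0.2, 0.7, -1.2]
opening: 0.147
```

```bash
python3 - <<'E' 2>/dev/null
from h import *
s=st();L,x,y=lip((.496,.144),-11)
go(L-y*.068-x*.04+[0,0,.068],pose(-x,[0,0,-1]))
t=snap('top','top7.png')
m=np.load('m3.npy')
g=cv2.cvtColor(t,cv2.COLOR_BGR2GRAY)[215:260,150:230].astype(int);o=cv2.cvtColor(cv2.imread('pics/top6.png'),cv2.COLOR_BGR2GRAY)[215:260,150:230].astype(int)
print('changed px wiper',(abs(g-o)>25).sum())
E
```

```text
t 18.925 q [   2.164   17.038  112.384   -3.174   50.539 -163.52 ] p [0.399 0.113 0.194] f [-0.173  0.68  -1.229] m [ 0.162 -0.034  0.01 ] op 0.14735590930989573
[[-0.213 -0.977  0.003]
 [-0.976  0.213 -0.043]
 [ 0.041 -0.012 -0.999]]
tcp [0.399 0.113 0.194] -> [0.444 0.085 0.049] rows 3 shift [ 0.045 -0.028 -0.145] rv [0.043 0.004 0.023] | per row [ 0.015 -0.009 -0.048] [0.014 0.001 0.008]
changed px wiper 260
```

The last joint reached its limit, so I'll use φ = 163° (a 6° slant to the lip). First I'll check the wiper numerically.

```bash
python3 - <<'E' 2>/dev/null
from h import *
for f in('top6.png','top7.png'):
    g=cv2.cvtColor(cv2.imread('pics/'+f),cv2.COLOR_BGR2GRAY)
    print(f);print('\n'.join(' '.join('%3d'%v for v in r) for r in g[218:246:2,152:232:3]))
a=np.radians(163);L,x,y=lip((.496,.144),-11);t=np.array([np.sin(a),-np.cos(a),0]);n=np.array([-np.cos(a),-np.sin(a),0])
print(t,n);go(L-t*.068-n*.04+[0,0,.068],pose([np.cos(a),np.sin(a),0],[0,0,-1]))
E
```

```text
top6.png
138 139 136  71  57  57  60  61  60  64  62  61  61  62  59  62  62  60  58  62  62  57  60  62 123 139 139
137 137 140  55  60  62  61  60  59  59  59  61  60  60  61  60  60  61  60  62  61  61  62  56 136 138 138
138 140 121 118 103  64  56  58  60  62  59  61  61  60  62  59  62  63  62  62  60  62  63  48 136 140 139
137 139 105 120 102 134 128 110  86  52  58  58  58  62  59  61  57  60  61  61  63  62  62  42 144 138 139
138 139 127  52  56  70 111 102 135 129 118 105  59  54  60  59  62  60  63  61  62  63  64  30 142 138 139
137 139  90  59  47  37  29  42  68  73 120 131 132 123 106  76  45  60  62  63  63  63  63  28 140 138 139
138 137  66  61  60  37  30  33  34  26 139  57  63 120 102 134 127 109 101  62  61  62  62  65 140 138 138
139 138  59  58  60  61  38  51  33  18 145  30  30  27  43  70 109 102 120  39  62  62  60  87 140 140 139
139 140  56  60  62  60  63  61  61  84  82  31  32  28  30  35  47  37  58  32  57  66  54 134 139 139 139
137 142  57  59  61  60  61  62  62  42  42  32  30  61  58  56  33  29  34  33  31  62  51 134 137 140 139
138 144  61
[... 1449 characters left out ...]
  32  62  60  58  32  28  34  34  30  67  55 140 142 142 142
142 146  58  58  38  35  38  36  35   6  12   5  33  63  63  64  64  59  37  33  29  64  43 146 143 143 142
143 110  63  49  39  35  38  47  51  36  35  29  24  62  63  63  63  64  58  65  65  66  31 145 143 142 141
142  83  61  41  38  41  37  40  43  36  41  42  37  39  41  37  61  64  67  65  64  66  29 143 143 143 142
142  70  65  40  39  94  38  39  38  39  40  40  38  43  28  55  39  41  40  64  65  65  67 144 141 143 143
[0.292 0.956 0.   ] [ 0.956 -0.292  0.   ]
tcp [0.399 0.112 0.194] -> [0.438 0.091 0.049] rows 3 shift [ 0.039 -0.022 -0.145] rv [ 0.043  0.001 -0.08 ] | per row [ 0.013 -0.007 -0.048] [ 0.014  0.    -0.027]
```

Call:
{"method": "play_rows", "body": {"targets": [[1.0,0.013,-0.011,0,0.043,0.001,-0.08],[1.0,0.013,-0.011,-0.05,0,0,0],[1.0,0.013,0,-0.05,0,0,0],[1.0,0,0,-0.045,0,0,0],[1.0,0,0,0,0,0,0],[1.0,0,0,0,0,0,0]]}}

```text
time_s: 19.73
position: [0.4384, 0.0948, 0.0509]
tcp_rot: [[-0.301, -0.953, 0.002], [-0.953, 0.301, -0.011], [0.01, -0.005, -1.0]]
force: [-0.6, -0.1, 0.3]
opening: 0.148
```

```bash
python3 - <<'E' 2>/dev/null
from h import *
s=st()
a=np.radians(163);L,x,y=lip((.496,.144),-11);t=np.array([np.sin(a),-np.cos(a),0]);n=np.array([-np.cos(a),-np.sin(a),0])
go(L-t*.068-n*.04+[0,0,.068],pose([np.cos(a),np.sin(a),0],[0,0,-1]))
go(L-t*.068-n*.01+[0,0,.068],pose([np.cos(a),np.sin(a),0],[0,0,-1]))
i=cv2.resize(snap('top','top8.png')[180:300,120:240],(600,600),interpolation=cv2.INTER_CUBIC)
cv2.imwrite('pics/c12.png',np.clip(255*(i/255.)**.6,0,255).astype('uint8'))
E
```

```text
t 19.725 q [  -1.682   35.417  115.028   -1.284   29.429 -163.022] p [0.438 0.095 0.051] f [-0.595 -0.142  0.272] m [ 0.138 -0.002 -0.012] op 0.14785245482494355
[[-0.301 -0.953  0.002]
 [-0.953  0.301 -0.011]
 [ 0.01  -0.005 -1.   ]]
tcp [0.438 0.095 0.051] -> [0.438 0.091 0.049] rows 1 shift [-0.001 -0.004 -0.002] rv [0.011 0.002 0.009] | per row [-0.001 -0.004 -0.002] [0.011 0.002 0.009]
tcp [0.438 0.095 0.051] -> [0.467 0.082 0.049] rows 1 shift [ 0.028 -0.013 -0.002] rv [0.011 0.002 0.009] | per row [ 0.028 -0.013 -0.002] [0.011 0.002 0.009]
```

View pics/c12.png

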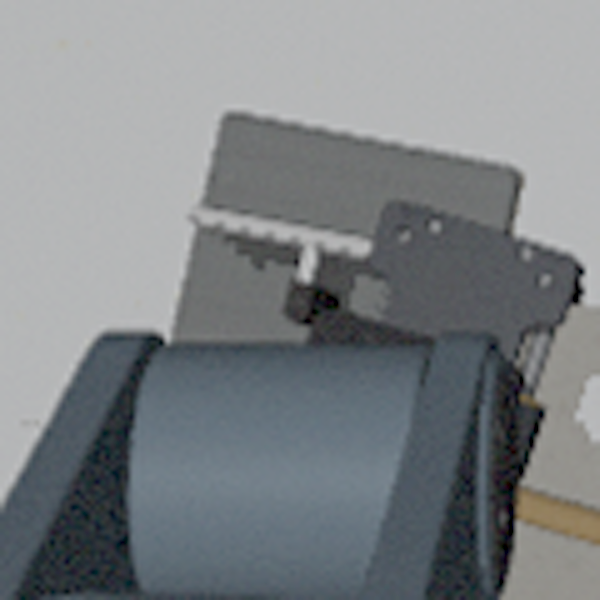

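In this view only the arm and the wiper are visible, with the wiper unmoved at board (195,215). The last joint would run out on the draw, so I'll use φ = 150° (a 19° slant), which stays clear of the board.

```bash
python3 - <<'E' 2>/dev/null
from h import *
s=st()
a=np.radians(150);L,x,y=lip((.496,.144),-11);t=np.array([np.sin(a),-np.cos(a),0]);n=np.array([-np.cos(a),-np.sin(a),0])
print(t,n)
for k in(.03,.01):go(L-t*.074-n*k+[0,0,.068],pose([np.cos(a),np.sin(a),0],[0,0,-1]))
E
```

```text
t 19.775 q [  -1.667   35.327  115.023   -1.287   29.416 -163.022] p [0.439 0.095 0.052] f [-0.231  0.126 -0.687] m [ 0.123 -0.09   0.015] op 0.14788939555134262
[[-0.301 -0.954  0.004]
 [-0.954  0.301 -0.011]
 [ 0.009 -0.007 -1.   ]]
[0.5   0.866 0.   ] [ 0.866 -0.5    0.   ]
tcp [0.439 0.095 0.052] -> [0.433 0.095 0.049] rows 2 shift [-0.006  0.    -0.003] rv [ 0.012  0.003 -0.218] | per row [-0.003  0.    -0.001] [ 0.006  0.001 -0.109]
tcp [0.439 0.095 0.052] -> [0.45  0.085 0.049] rows 2 shift [ 0.011 -0.01  -0.003] rv [ 0.012  0.003 -0.218] | per row [ 0.006 -0.005 -0.001] [ 0.006  0.001 -0.109]
```

Call:
{"method": "play_rows", "body": {"targets": [[1.0,-0.006,0,-0.003,0.006,0.001,-0.109],[1.0,0,0,0,0.006,0.001,-0.109],[1.0,0,0,0,0,0,0],[1.0,0.007,-0.004,0,0,0,0],[1.0,0.006,-0.0035,0,0,0,0],[1.0,0,0,0,0,0,0]]}}

```text
time_s: 20.52
position: [0.4461, 0.0872, 0.0475]
tcp_rot: [[-0.5, -0.866, -0.0], [-0.866, 0.5, 0.001], [-0.001, 0.001, -1.0]]
force: [-0.2, -0.3, -1.3]
opening: 0.15
```

Call:
{"method": "play_rows", "body": {"targets": [[1.0,0.0017,-0.001,0,0,0,0],[1.0,0.0017,-0.001,0,0,0,0],[1.0,0,0,0,0,0,0]]}}

```text
time_s: 20.9
position: [0.4482, 0.0856, 0.0472]
tcp_rot: [[-0.5, -0.866, -0.002], [-0.866, 0.5, 0.001], [0.0, 0.002, -1.0]]
force: [-0.3, 0.9, -0.4]
opening: 0.147
```

Call:
{"method": "play_rows", "body": {"targets": [[1.0,0.0017,-0.001,0,0,0,0],[1.0,0,0,0,0,0,0]]}}

```text
time_s: 21.15
position: [0.45, 0.0846, 0.0473]
tcp_rot: [[-0.5, -0.866, -0.002], [-0.866, 0.5, 0.001], [-0.0, 0.002, -1.0]]
force: [0.0, 0.9, -1.2]
opening: 0.151
```

Call:
{"method": "play_rows", "body": {"targets": [[1.0,0.0017,-0.001,0,0,0,0],[1.0,0,0,0,0,0,0]]}}

```text
time_s: 21.4
position: [0.4518, 0.0835, 0.0473]
tcp_rot: [[-0.5, -0.866, -0.002], [-0.866, 0.5, 0.001], [-0.0, 0.002, -1.0]]
force: [-0.9, -0.6, -0.2]
opening: 0.147
```

Call:
{"method": "play_rows", "body": {"targets": [[1.0,0.0017,-0.001,0,0,0,0],[1.0,0,0,0,0,0,0]]}}

```text
time_s: 21.65
position: [0.4534, 0.0825, 0.0473]
tcp_rot: [[-0.5, -0.866, -0.002], [-0.866, 0.5, 0.001], [-0.0, 0.002, -1.0]]
force: [0.2, 0.8, -1.3]
opening: 0.142
```

Call:
{"method": "play_rows", "body": {"targets": [[1.0,0.0017,-0.001,0,0,0,0],[1.0,0,0,0,0,0,0]]}}

```text
time_s: 21.9
position: [0.4539, 0.0819, 0.0471]
tcp_rot: [[-0.5, -0.866, -0.004], [-0.866, 0.5, 0.001], [0.001, 0.004, -1.0]]
force: [-2.0, 2.0, -1.5]
opening: 0.144
```

Call:
{"method": "play_rows", "body": {"targets": [[1.0,0.0017,-0.001,0,0,0,0],[1.0,0,0,0,0,0,0]]}}

```text
time_s: 22.15
position: [0.4547, 0.0812, 0.047]
tcp_rot: [[-0.499, -0.867, -0.006], [-0.867, 0.499, 0.002], [0.002, 0.006, -1.0]]
force: [-3.8, 4.8, -0.1]
opening: 0.145
```

Contact is about 5 N with the lip at x ≈ 75 mm. Drawing to the tip.

Call:
{"method": "play_rows", "body": {"targets": [[1.0,0,0,0,0,0,0],[1.0,-0.004,-0.007,0,0,0,0],[1.0,-0.004,-0.007,0,0,0,0],[1.0,-0.004,-0.007,0,0,0,0]]}}

```text
time_s: 22.65
position: [0.4431, 0.0599, 0.047]
tcp_rot: [[-0.499, -0.867, -0.005], [-0.867, 0.499, 0.001], [0.001, 0.005, -1.0]]
force: [-3.5, 4.1, -0.8]
opening: 0.147
```

```bash
python3 - <<'E' 2>/dev/null
from h import *
s=st()
E
```

```text
t 22.65 q [  -6.717   35.905  115.145    0.104   29.243 -156.904] p [0.443 0.06  0.047] f [-3.469  4.136 -0.83 ] m [0.84  0.356 0.499] op 0.14680184641500355
[[-0.499 -0.867 -0.005]
 [-0.867  0.499  0.001]
 [ 0.001  0.005 -1.   ]]
```

Call:
{"method": "play_rows", "body": {"targets": [[1.0,-0.004,-0.007,0,0,0,0],[1.0,-0.004,-0.007,0,0,0,0],[1.0,-0.004,-0.007,0,0,0,0],[1.0,0,0,0,0,0,0]]}}

```text
time_s: 23.15
position: [0.4313, 0.0379, 0.0471]
tcp_rot: [[-0.5, -0.866, -0.005], [-0.866, 0.5, 0.001], [0.002, 0.005, -1.0]]
force: [-4.7, -0.1, -1.2]
opening: 0.146
```

```bash
python3 - <<'E' 2>/dev/null
from h import *
F=[]
for _ in range(4):
    t=bot.capture('top');s=bot.read_state();F.append(np.r_[s['force'],s['moment']])
print(np.mean(F,0));st();cv2.imwrite('pics/top9.png',t)
g=cv2.cvtColor(t,cv2.COLOR_BGR2GRAY);print(g[222:234:2,152:212:3])
E
```

```text
[-4.492  0.184 -1.477  0.152  0.719  0.536]
t 23.35 q [  -9.754   35.501  117.106    0.05    27.602 -159.828] p [0.432 0.038 0.047] f [-4.56   0.044 -1.29 ] m [0.145 0.733 0.488] op 0.1509086257189222
[[-0.5   -0.866 -0.004]
 [-0.866  0.5    0.001]
 [ 0.001  0.004 -1.   ]]
[[146 147 130 128 111  66  60  66  66  62  66  64  65  67  67  68  68  67
   65  67]
 [149 148 113 129 111 143 138 117  96  55  66  67  67  67  70  65  66  66
   66  65]
 [148 146 134  56  62  74 120 109 146 137 126 114  63  62  68  66  65  67
   66  66]
 [145 147  99  64  53  40  33  44  73  82 130 138 142 133 114  82  51  67
   67  66]
 [147 148  74  66  66  40  36  36  33  33 149  65  68 130 112 144 137 118
  110  67]
 [147 149  66  65  68  68  43  60  35  22 153  34  31  34  50  74 117 108
  131  47]]
```

Step 4 is satisfied: about 4 N at x ≈ 0.12-0.135 m, with the stand unmoved. I'll back off, raise, and unwind the last joint on the way to the rack.

Call:
{"method": "play_rows", "body": {"targets": [[1.0,-0.022,0.0125,0,0,0,0],[1.0,-0.01,0,0.05,0,0,0],[1.0,0,-0.02,0.06,0,0,0],[1.0,0,-0.02,0.06,0,0,-0.18],[1.0,0.01,-0.02,0.04,0,0,-0.18],[1.0,0.01,-0.02,0,0,0,-0.18],[1.0,0.01,-0.01,0,0,0,-0.18],[1.0,0,0,0,0,0,-0.18],[1.0,0,0,0,0,0,-0.18],[1.0,0,0,0,0,0,-0.18],[1.0,0,0,0,0,0,-0.18],[1.0,0,0,0,0,0,-0.18]]}}

```text
time_s: 24.85
position: [0.4335, -0.0392, 0.257]
tcp_rot: [[-0.836, 0.549, 0.009], [0.549, 0.836, 0.001], [-0.007, 0.005, -1.0]]
force: [-1.3, -0.3, -0.8]
opening: 0.146
```

Call:
{"method": "play_rows", "body": {"targets": [[1.0,0,0,0,0,0,-0.18],[1.0,0,0,0,0,0,-0.18],[1.0,0,0,0,0,0,-0.18],[1.0,0,0,0,0,0,-0.18],[1.0,0,0,0,0,0,-0.18],[1.0,0,0,0,0,0,-0.18],[1.0,0,0,0,0,0,-0.18],[1.0,0,0,0,0,0,-0.18],[1.0,0,0,0,0,0,-0.18],[1.0,0,0,0,0,0,0]]}}

```text
time_s: 26.1
position: [0.4329, -0.039, 0.2568]
tcp_rot: [[0.582, 0.813, 0.008], [0.813, -0.582, -0.003], [0.002, 0.008, -1.0]]
force: [0.7, 0.9, -0.2]
opening: 0.149
```

```bash
python3 - <<'E' 2>/dev/null
from h import *
s=st();R=pose(RR[:,1],-RR[:,2])
go(rk(.13,.084,.03),R);go(rk(.018,.084,.016),R)
E
```

```text
t 26.1 q [-19.959  12.461 105.825   0.019  61.245  15.652] p [ 0.433 -0.039  0.257] f [ 0.716  0.906 -0.21 ] m [ 0.016 -0.07   0.051] op 0.1488232834388863
[[ 0.582  0.813  0.008]
 [ 0.813 -0.582 -0.003]
 [ 0.002  0.008 -1.   ]]
tcp [ 0.433 -0.039  0.257] -> [ 0.43  -0.124  0.147] rows 14 shift [-0.003 -0.085 -0.109] rv [ 0.195  0.802 -2.252] | per row [-0.    -0.006 -0.008] [ 0.014  0.057 -0.161]
tcp [ 0.433 -0.039  0.257] -> [ 0.444 -0.204  0.069] rows 14 shift [ 0.011 -0.165 -0.188] rv [ 0.195  0.802 -2.252] | per row [ 0.001 -0.012 -0.013] [ 0.014  0.057 -0.161]
```

Call:
{"method": "play_rows", "body": {"targets": [[1.0,0,0,0,0.014,0.057,-0.161],[1.0,0,0,0,0.014,0.057,-0.161],[1.0,0,0,0,0.014,0.057,-0.161],[1.0,0,0,0,0.014,0.057,-0.161],[1.0,0,0,0,0.014,0.057,-0.161],[1.0,0,0,0,0.014,0.057,-0.161],[1.0,0,0,0,0.014,0.057,-0.161],[1.0,0,0,0,0.014,0.057,-0.161],[1.0,0,0,0,0.014,0.057,-0.161]]}}

```text
time_s: 27.22
position: [0.4325, -0.0393, 0.2558]
tcp_rot: [[0.805, -0.536, -0.255], [-0.425, -0.82, 0.383], [-0.414, -0.2, -0.888]]
force: [-0.3, 0.3, -1.0]
opening: 0.151
```

Call:
{"method": "play_rows", "body": {"targets": [[1.0,0,0,0,0.014,0.057,-0.161],[1.0,0,0,0,0.014,0.057,-0.161],[1.0,0,0,0,0.014,0.057,-0.161],[1.0,0,0,0,0.014,0.057,-0.161],[1.0,0,0,0,0.014,0.057,-0.161],[1.0,0,0,0,0,0,0],[1.0,0,0,0,0,0,0]]}}

```text
time_s: 28.1
position: [0.4314, -0.039, 0.2559]
tcp_rot: [[0.136, -0.986, -0.093], [-0.786, -0.164, 0.596], [-0.603, -0.008, -0.798]]
force: [0.3, 0.4, -1.1]
opening: 0.143
```

```bash
python3 - <<'E' 2>/dev/null
from h import *
s=st();R=pose(RR[:,1],-RR[:,2])
go(rk(.12,.084,.018),R)
t=snap('top','top10.png');b=snap('scene','scene10.png')
# spatula wood pixels: estimate handle-end offset from grasp in both views
X=-s['tcp_rot'][:,0];g=s['position']-.019*s['tcp_rot'][:,2]
for n,im in(('top',t),('scene',b)):
    print(n,'g',proj(n,g),'end',proj(n,g-.08*X),'neckend',proj(n,g+.035*X))
    hsv=cv2.cvtColor(im,cv2.COLOR_BGR2HSV);m=cv2.inRange(hsv,(8,70,60),(25,200,255))
    u,v=map(int,proj(n,g));m2=np.zeros_like(m);m2[max(v-70,0):v+70,max(u-70,0):u+70]=m[max(v-70,0):v+70,max(u-70,0):u+70]
    k,lab,sta,c=cv2.connectedComponentsWithStats(m2);print(sta[1:][sta[1:,4]>15])
i=np.hstack([cv2.resize(t[200:320,230:330],(400,480)),cv2.resize(b[130:250,260:360],(400,480))])
cv2.imwrite('pics/c13.png',np.clip(255*(i/255.)**.6,0,255).astype('uint8'))
E
```

```text
t 28.1 q [-38.245  23.698 100.176  24.324  85.542 123.767] p [ 0.431 -0.039  0.256] f [ 0.269  0.424 -1.072] m [-0.343 -0.109 -0.007] op 0.14314765460432402
[[ 0.136 -0.986 -0.093]
 [-0.786 -0.164  0.596]
 [-0.603 -0.008 -0.798]]
tcp [ 0.431 -0.039  0.256] -> [ 0.43  -0.125  0.132] rows 3 shift [-0.001 -0.086 -0.124] rv [0.001 0.008 0.003] | per row [-0.    -0.029 -0.041] [0.    0.003 0.001]
top g (np.float64(282.37332191875055), np.float64(277.57000015995453)) end (np.float64(319.2044100621546), np.float64(270.95391120275997)) neckend (np.float64(264.79908864710603), np.float64(280.7269172248801))
[[285 248  10   3  18]
 [296 248  14  57 220]
 [258 273  34  13 269]
 [325 287   6  11  43]
 [253 299  13   7  17]
 [247 322  31  23 207]]
scene g (np.float64(315.5183087949431), np.float64(188.17980391763007)) end (np.float64(330.35142286220236), np.float64(186.43544824224418)) neckend (np.float64(308.34676736207376), np.float64(189.02316822690236))
[[310 142  19  15 114]
 [306 184  13  11  98]]
```

The spatula is still where expected in the grip. Inserting.

Call:
{"method": "play_rows", "body": {"targets": [[1.0,0,-0.029,-0.041,0,0.008,0.003],[1.0,0,-0.029,-0.041,0,0,0],[1.0,0,-0.028,-0.041,0,0,0],[1.0,0,0,0,0,0,0],[1.0,0,0,0,0,0,0]]}}

```text
time_s: 28.82
position: [0.4309, -0.1237, 0.1335]
tcp_rot: [[0.131, -0.986, -0.102], [-0.784, -0.166, 0.598], [-0.607, 0.002, -0.795]]
force: [0.3, 0.8, -1.1]
opening: 0.145
```

```bash
python3 - <<'E' 2>/dev/null
from h import *
s=st();R=pose(RR[:,1],-RR[:,2])
print(inrack(s['position']-.019*s['tcp_rot'][:,2]))
go(rk(.06,.084,.018),R);go(rk(.018,.084,.017),R)
E
```

```text
t 28.825 q [-45.088  37.585  99.276  21.117  76.046 114.166] p [ 0.431 -0.124  0.133] f [ 0.324  0.809 -1.102] m [-0.351 -0.078 -0.004] op 0.14494936072465892
[[ 0.131 -0.986 -0.102]
 [-0.784 -0.166  0.598]
 [-0.607  0.002 -0.795]]
[0.122 0.083 0.019]
tcp [ 0.431 -0.124  0.133] -> [ 0.438 -0.172  0.096] rows 2 shift [ 0.007 -0.048 -0.038] rv [-0.001 -0.002  0.001] | per row [ 0.004 -0.024 -0.019] [-0.001 -0.001  0.001]
tcp [ 0.431 -0.124  0.133] -> [ 0.444 -0.205  0.069] rows 2 shift [ 0.013 -0.081 -0.064] rv [-0.001 -0.002  0.001] | per row [ 0.006 -0.04  -0.032] [-0.001 -0.001  0.001]
```

Call:
{"method": "play_rows", "body": {"targets": [[1.0,0.002,-0.016,-0.0125,0,0,0],[1.0,0.0025,-0.016,-0.0125,0,0,0],[1.0,0.0025,-0.016,-0.0125,0,0,0],[1.0,0,0,0,0,0,0]]}}

```text
time_s: 29.32
position: [0.4384, -0.175, 0.094]
tcp_rot: [[0.129, -0.987, -0.1], [-0.787, -0.163, 0.595], [-0.604, 0.002, -0.797]]
force: [0.3, -2.5, 0.9]
opening: 0.147
```

Call:
{"method": "play_rows", "body": {"targets": [[1.0,0.002,-0.011,-0.0085,0,0,0],[1.0,0.002,-0.011,-0.0085,0,0,0],[1.0,0.002,-0.011,-0.0085,0,0,0],[1.0,0,0,0,0,0,0]]}}

```text
time_s: 29.82
position: [0.4441, -0.2073, 0.0686]
tcp_rot: [[0.129, -0.986, -0.101], [-0.787, -0.164, 0.595], [-0.604, 0.002, -0.797]]
force: [0.9, -3.1, 0.9]
opening: 0.152
```

```bash
python3 - <<'E' 2>/dev/null
from h import *
s=st();print(inrack(s['position']-.019*s['tcp_rot'][:,2]))
E
```

```text
t 29.825 q [-49.743  46.445  91.485  18.491  75.889 110.839] p [ 0.444 -0.207  0.069] f [ 0.941 -3.06   0.921] m [-0.813 -0.188  0.006] op 0.15183264017959103
[[ 0.129 -0.986 -0.101]
 [-0.787 -0.164  0.595]
 [-0.604  0.002 -0.797]]
[0.015 0.084 0.018]
```

Call:
{"method": "play_rows", "body": {"targets": [[0.5,0,0,0,0,0,0],[0.5,0,0,0,0,0,0],[0.5,0,0,0,0,0,0],[0.5,0.004,-0.024,0.032,0,0,0],[0.5,0.004,-0.024,0.032,0,0,0],[0.5,0.004,-0.024,0.032,0,0,0],[0.5,0,0,0,0,0,0]]}}

```text
time_s: 30.7
position: [0.4569, -0.2799, 0.1677]
tcp_rot: [[0.131, -0.986, -0.098], [-0.788, -0.164, 0.593], [-0.601, -0.001, -0.799]]
force: [-0.5, -0.1, -0.0]
opening: 0.496
```

```bash
python3 - <<'E' 2>/dev/null
from h import *
s=st();print(inrack(s['position']))
t=snap('top','top11.png');b=snap('scene','scene11.png')
i=np.hstack([cv2.resize(t[160:300,285:425],(400,400)),cv2.resize(b[140:240,290:390],(400,400))])
cv2.imwrite('pics/c13.png',np.clip(255*(i/255.)**.6,0,255).astype('uint8'))
E
```

```text
t 30.7 q [-52.972  41.381  80.465  16.199  91.75  113.167] p [ 0.457 -0.28   0.168] f [-0.498 -0.147 -0.034] m [-0.249 -0.094 -0.033] op 0.4956924073162313
[[ 0.131 -0.986 -0.098]
 [-0.788 -0.164  0.593]
 [-0.601 -0.001 -0.799]]
[0.017 0.084 0.123]
```

View pics/c13.png

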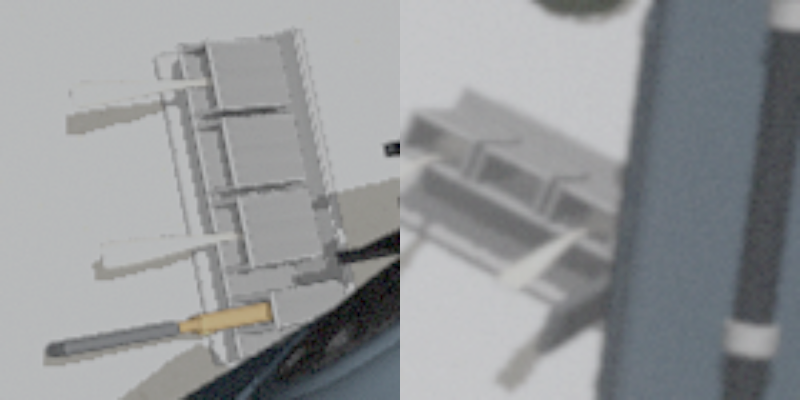

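The spatula stands in the slot, head out toward the lower left (left panel 50,350). Next I'll find the utensils' handle lines from the mouth points in both views.

```bash
python3 - <<'E' 2>/dev/null
from h import *
T=lambda x,y:('top',295+x/4.2,160+y/4.2)
S=lambda x,y:('scene',270+x/5,150+y/5)
for n,p,q in(('A mouth',(262,122),(143,150)),('B mouth',(305,348),(328,240))):
    r=tri(T(*p),S(*q));print(n,r[1],inrack(r[0]))
# masks: pixels in scene/top11 along handle B: profile of brightness along rack y at several x
t=cv2.cvtColor(cv2.imread('pics/top11.png'),cv2.COLOR_BGR2GRAY)
for y0 in(.028,-.084):
  for x in(.02,.05,.08):
    z=.005-.27*x
    print(y0,x,[int(t[int(round(v)),int(round(u))]) for u,v in[proj('top',rk(x,y0+d,z)) for d in np.arange(-.022,.023,.002)]])
th=np.radians(14)
for yy in(.028,-.086):
    tz=-(RR[:,2]*np.cos(th)+RR[:,0]*np.sin(th))
    go(rk(.024,yy,0.0)-tz*.1,pose(RR[:,1],tz));go(rk(.024,yy,0.0)-tz*.1,pose(-RR[:,1],tz))
E
```

```text
A mouth 0.00516828773850387 [-0.019 -0.086  0.001]
B mouth 0.003242016998234362 [-0.015  0.028  0.005]
0.028 0.02 [151, 149, 152, 152, 153, 149, 148, 151, 150, 148, 149, 152, 154, 105, 83, 135, 150, 148, 153, 152, 147, 148, 146]
0.028 0.05 [150, 152, 149, 150, 150, 150, 150, 152, 148, 149, 150, 150, 151, 152, 152, 120, 103, 102, 99, 142, 151, 151, 149]
0.028 0.08 [152, 151, 150, 151, 151, 151, 151, 145, 148, 150, 150, 151, 150, 151, 149, 116, 101, 103, 101, 141, 152, 151, 151]
-0.084 0.02 [125, 145, 150, 149, 149, 151, 149, 151, 140, 147, 149, 151, 141, 147, 145, 152, 155, 113, 82, 141, 152, 150, 151]
-0.084 0.05 [149, 152, 151, 151, 150, 151, 150, 149, 148, 149, 150, 150, 151, 151, 139, 148, 128, 107, 105, 106, 105, 103, 143]
-0.084 0.08 [150, 150, 150, 151, 150, 150, 152, 140, 146, 151, 151, 150, 150, 150, 150, 148, 152, 120, 101, 105, 104, 105, 104]
tcp [ 0.455 -0.277  0.166] -> [ 0.504 -0.223  0.149] rows 2 shift [ 0.048  0.053 -0.017] rv [-0.242 -0.044  0.003] | per row [ 0.024  0.027 -0.008] [-0.121 -0.022  0.001]
tcp [ 0.455 -0.277  0.166] -> [ 0.504 -0.223  0.149] rows 18 shift [ 0.048  0.053 -0.017] rv [-0.268  1.56  -2.709] | per row [ 0.003  0.003 -0.001] [-0.015  0.087 -0.151]
tcp [ 0.455 -0.277  0.166] -> [ 0.616 -0.204  0.149] rows 3 shift [ 0.161  0.072 -0.017] rv [-0.242 -0.044  0.003] | per row [ 0.054  0.024 -0.006] [-0.081 -0.015  0.001]
tcp [ 0.455 -0.277  0.166] -> [ 0.616 -0.204  0.149] rows 18 shift [ 0.161  0.072 -0.017] rv [-0.268  1.56  -2.709] | per row [ 0.009  0.004 -0.001] [-0.015  0.087 -0.151]
```

```bash
python3 - <<'E' 2>/dev/null
from h import *
th=np.radians(10);tz=-(RR[:,2]*np.cos(th)+RR[:,0]*np.sin(th));print('tz',tz)
go(rk(.025,.028,-.002)-tz*.1,pose(RR[:,1],tz))
E
```

```text
tz [-0.077  0.451 -0.889]
tcp [ 0.455 -0.277  0.166] -> [ 0.504 -0.226  0.146] rows 2 shift [ 0.049  0.05  -0.02 ] rv [-0.174 -0.033  0.003] | per row [ 0.024  0.025 -0.01 ] [-0.087 -0.016  0.001]
```

Call:
{"method": "play_rows", "body": {"targets": [[0.48,0.025,0,0,-0.087,-0.016,0.001],[0.48,0.024,0.025,-0.01,-0.087,-0.016,0.001],[0.48,0,0.025,-0.01,0,0,0],[0.48,-0.004,0.0225,-0.0445,0,0,0],[0.48,-0.004,0.0225,-0.0445,0,0,0],[0.48,0,0,0,0,0,0],[0.48,0,0,0,0,0,0]]}}

```text
time_s: 31.68
position: [0.497, -0.1827, 0.0571]
tcp_rot: [[0.149, -0.986, -0.076], [-0.877, -0.167, 0.45], [-0.456, -0.0, -0.89]]
force: [0.1, -0.5, -1.5]
opening: 0.519
```

```bash
python3 - <<'E' 2>/dev/null
from h import *
s=st();print(inrack(s['position']-.019*s['tcp_rot'][:,2]))
E
```

```text
t 31.675 q [-42.08   44.76   91.776  17.981  66.444 117.72 ] p [ 0.497 -0.183  0.057] f [ 0.148 -0.477 -1.518] m [-0.174 -0.111  0.005] op 0.5191915479664877
[[ 0.149 -0.986 -0.076]
 [-0.877 -0.167  0.45 ]
 [-0.456 -0.    -0.89 ]]
[ 0.024  0.028 -0.001]
```

Call:
{"method": "play_rows", "body": {"targets": [[1.0,0,0,0,0,0,0],[1.0,0,0,0,0,0,0],[1.0,0,0,0,0,0,0],[1.0,0,0,0,0,0,0],[1.0,0,0,0,0,0,0],[1.0,0,0,0,0,0,0]]}}

```text
time_s: 32.42
position: [0.4968, -0.1826, 0.0569]
tcp_rot: [[0.148, -0.986, -0.076], [-0.877, -0.167, 0.45], [-0.456, -0.0, -0.89]]
force: [-0.9, -0.9, 1.1]
opening: 0.093
```

It holds something 8 mm wide, which fits the narrow part of the handle. Withdrawing along the sleeve.

Call:
{"method": "play_rows", "body": {"targets": [[1.0,-0.003,0.016,0.012,0,0,0],[1.0,-0.003,0.02,0.0155,0,0,0],[1.0,-0.004,0.025,0.0195,0,0,0],[1.0,-0.006,0.0355,0.0272,0,0,0],[1.0,-0.006,0.0355,0.04,0,0,0],[1.0,0,0.01,0.05,0,0,0],[1.0,0,0,0.03,0,0,0],[1.0,0,0,0,0,0,0]]}}

```text
time_s: 33.42
position: [0.4749, -0.0392, 0.2538]
tcp_rot: [[0.152, -0.986, -0.072], [-0.878, -0.169, 0.447], [-0.453, -0.005, -0.891]]
force: [-0.2, -0.3, -1.1]
opening: 0.088
```

```bash
python3 - <<'E' 2>/dev/null
from h import *
s=st();g=s['position']-.019*s['tcp_rot'][:,2]
print(inrack(g))
t=snap('top','top12.png');b=snap('scene','scene12.png')
X=-s['tcp_rot'][:,0]
for n in('top','scene'):print(n,'g',proj(n,g),'handle end?',proj(n,g-.075*X),'tip?',proj(n,g+.098*X))
i=np.hstack([cv2.resize(t[180:320,220:360],(400,400)),cv2.resize(b[120:240,250:370],(400,400))])
cv2.imwrite('pics/c14.png',np.clip(255*(i/255.)**.6,0,255).astype('uint8'))
E
```

```text
t 33.425 q [-31.64   22.852  96.2    20.382  79.993 131.612] p [ 0.475 -0.039  0.254] f [-0.16  -0.268 -1.118] m [-0.236 -0.022  0.019] op 0.08826472221116212
[[ 0.152 -0.986 -0.072]
 [-0.878 -0.169  0.447]
 [-0.453 -0.005 -0.891]]
[0.259 0.026 0.068]
top g (np.float64(280.6569409078992), np.float64(250.51214274501257)) handle end? (np.float64(319.81325566900887), np.float64(244.63941323640455)) tip? (np.float64(223.9692177675083), np.float64(259.01426217309086))
scene g (np.float64(299.15239826373664), np.float64(177.74838747141175)) handle end? (np.float64(316.00568605150784), np.float64(171.2412266393618)) tip? (np.float64(273.7902614167303), np.float64(187.54086865289855))
```

```bash
python3 - <<'E' 2>/dev/null
from h import *
s=bot.read_state();g=s['position']-.019*s['tcp_rot'][:,2];X=s['tcp_rot'][:,0]
for n in('top','scene'):
    a=cv2.imread(f'pics/{n}12.png').astype(int);b=cv2.imread(f'pics/{n}0.png').astype(int)
    e=proj(n,g-.075*X);print(n,'expect end',e)
    u,v=map(int,e)
    sub=a[v-16:v+16:1,u-16:u+28].mean(2);print('\n'.join(''.join('%4d'%x for x in r[::2]) for r in sub[::2]))
E
```

```text
top expect end (np.float64(238.1139244374896), np.float64(257.56436105588267))
 163 163 165 163 164 163 163 163 164 163 164 164 162 164 163 164 164 163 164 164 164 164
 164 164 164 163 164 164 163 165 163 164 163 164 164 163 164 164 164 163 164 164 164 165
 163 165 165 165 164 164 164 164 164 163 162 164 164 163 164 164 164 164 165 163 164 164
 164 163 164 164 164 164 164 164 165 163 164 164 164 163 164 164 164 164 163 164 165 165
 164 164 163 163 165 162 164 163 165 164 163 164 164 164 165 164 164 165 165 165 147 138
 165 164 163 163 164 163 163 164 163 164 164 163 165 152 159 159 154 160 160 162 163 165
 163 163 164 164 163 163 164 165 165 157 156 162 162 162 163 163 165 164 164 164 164 164
 163 162 163 164 164 164 164 164 156 164 163 164 164 165 164 164 164 164 164 164 163 163
 164 164 164 163 164 164 164 164 164 162 164 163 165 164 164 163 162 163 164 164 163 164
 164 164 165 164 164 163 163 164 165 162 163 164 164 165 163 164 164 165 163 162 158 154
 162 164 164 165 163 162 164 163 165 163 164 163 164 163 163 162 159 160 164 162 165 163
 165 163 164 164 163 164 163 163 163 159 1
[... 1207 characters left out ...]
6 197 195 195 193 189 188 185 190 192 191 193 184 135  74  51  46  44  54 104
 196 197 197 198 197 194 180 181 186 191 194 191 190 173 134 103  75  55  50  53  63  75
 197 198 197 194 198 195 188 175 164 181 186 188 175 127 102 101 101  86  80  72  72  70
 198 196 198 196 197 196 196 195 193 185 146 145 160 154 119 109 102 103  99  96  83  72
 198 199 198 198 197 196 199 197 196 196 185 154 128 148 162 157 108 101 101  99 103  91
 198 199 198 198 198 195 198 194 196 194 195 192 181 141 124 132 116 146 135 103 104 103
 198 198 199 195 197 194 197 196 195 196 198 197 197 190 171 122 116 154 167 150 120 102
 195 196 199 193 197 197 196 198 197 195 196 195 197 196 173 131 151 135 136 157 163 152
```

```bash
python3 - <<'E' 2>/dev/null
from h import *
s=bot.read_state();R=s['tcp_rot'];g=s['position']-.019*R[:,2]
p,gap=tri(('top',239,258),('scene',277.5,187.5));print(gap,'end in tool frame from grasp',R.T@(p-g))
Rn=pose(-RR[:,1],-RR[:,2]);go(rk(.13,.028,.03),Rn)
E
```

```text
0.006750098467258934 end in tool frame from grasp [-0.073 -0.002  0.005]
tcp [ 0.474 -0.039  0.251] -> [ 0.485 -0.115  0.147] rows 18 shift [ 0.012 -0.076 -0.104] rv [ 0.281 -1.65   2.658] | per row [ 0.001 -0.004 -0.006] [ 0.016 -0.092  0.148]
```

Call:
{"method": "play_rows", "body": {"targets": [[1.0,0,0,0,0.016,-0.092,0.148],[1.0,0,0,0,0.016,-0.092,0.148],[1.0,0,0,0,0.016,-0.092,0.148],[1.0,0,0,0,0.016,-0.092,0.148],[1.0,0,0,0,0.016,-0.092,0.148],[1.0,0,0,0,0.016,-0.092,0.148],[1.0,0,0,0,0.016,-0.092,0.148],[1.0,0,0,0,0.016,-0.092,0.148],[1.0,0,0,0,0.016,-0.092,0.148]]}}

```text
time_s: 34.65
position: [0.4734, -0.0396, 0.2496]
tcp_rot: [[0.989, 0.148, -0.007], [0.128, -0.83, 0.543], [0.075, -0.538, -0.84]]
force: [0.5, 0.5, 0.2]
opening: 0.087
```

Call:
{"method": "play_rows", "body": {"targets": [[1.0,0,0,0,0.016,-0.092,0.148],[1.0,0,0,0,0.016,-0.092,0.148],[1.0,0,0,0,0.016,-0.092,0.148],[1.0,0,0,0,0.016,-0.092,0.148],[1.0,0,0,0,0.016,-0.092,0.148],[1.0,0,0,0,0.016,-0.092,0.148],[1.0,0,0,0,0.016,-0.092,0.148],[1.0,0,0,0,0.016,-0.092,0.148],[1.0,0,0,0,0.016,-0.092,0.148],[1.0,0,0,0,0,0,0]]}}

```text
time_s: 35.9
position: [0.4739, -0.0398, 0.2498]
tcp_rot: [[-0.137, 0.985, -0.109], [0.782, 0.175, 0.599], [0.608, -0.003, -0.794]]
force: [-0.7, -0.0, 0.2]
opening: 0.089
```

```bash
python3 - <<'E' 2>/dev/null
from h import *
s=st();R=pose(-RR[:,1],-RR[:,2])
go(rk(.12,.028,.014),R);go(rk(.015,.028,.013),R)
E
```

```text
t 35.9 q [-35.259  27.398  94.535  25.238  87.075 -53.175] p [ 0.474 -0.04   0.25 ] f [-0.715 -0.009  0.152] m [-0.393 -0.199 -0.021] op 0.08940758282556516
[[-0.137  0.985 -0.109]
 [ 0.782  0.175  0.599]
 [ 0.608 -0.003 -0.794]]
tcp [ 0.474 -0.04   0.25 ] -> [ 0.485 -0.113  0.129] rows 3 shift [ 0.011 -0.074 -0.121] rv [-0.003 -0.004 -0.007] | per row [ 0.004 -0.025 -0.04 ] [-0.001 -0.001 -0.002]
tcp [ 0.474 -0.04   0.25 ] -> [ 0.499 -0.195  0.064] rows 5 shift [ 0.025 -0.155 -0.185] rv [-0.003 -0.004 -0.007] | per row [ 0.005 -0.031 -0.037] [-0.001 -0.001 -0.001]
```

Call:
{"method": "play_rows", "body": {"targets": [[1.0,0.004,-0.025,-0.04,-0.003,-0.004,-0.007],[1.0,0.004,-0.025,-0.04,0,0,0],[1.0,0.003,-0.024,-0.041,0,0,0],[1.0,0,0,0,0,0,0],[1.0,0.0023,-0.0135,-0.0107,0,0,0],[1.0,0.0023,-0.0135,-0.0107,0,0,0],[1.0,0.0023,-0.0135,-0.0107,0,0,0],[1.0,0,0,0,0,0,0]]}}

```text
time_s: 36.9
position: [0.4929, -0.1561, 0.0975]
tcp_rot: [[-0.136, 0.986, -0.098], [0.786, 0.168, 0.595], [0.603, 0.004, -0.798]]
force: [-1.0, -0.3, 0.0]
opening: 0.088
```

Call:
{"method": "play_rows", "body": {"targets": [[1.0,0.0023,-0.0135,-0.0107,0,0,0],[1.0,0.0023,-0.0135,-0.0107,0,0,0],[1.0,0,0,0,0,0,0]]}}

```text
time_s: 37.28
position: [0.4972, -0.1831, 0.0755]
tcp_rot: [[-0.136, 0.986, -0.099], [0.785, 0.168, 0.596], [0.604, 0.003, -0.797]]
force: [-0.1, 0.2, -0.1]
opening: 0.087
```

```bash
python3 - <<'E' 2>/dev/null
from h import *
s=st();R=pose(-RR[:,1],-RR[:,2]);print(inrack(s['position']-.019*s['tcp_rot'][:,2]))
go(rk(.014,.028,.013),R)
E
```

```text
t 37.275 q [-44.654  47.143  87.141  21.224  78.087 -64.895] p [ 0.497 -0.183  0.075] f [-0.077  0.213 -0.119] m [-0.39  -0.203 -0.031] op 0.08734303160759095
[[-0.136  0.986 -0.099]
 [ 0.785  0.168  0.596]
 [ 0.604  0.003 -0.797]]
[0.031 0.028 0.015]
tcp [ 0.497 -0.183  0.075] -> [ 0.499 -0.196  0.064] rows 1 shift [ 0.002 -0.013 -0.012] rv [ 0.001  0.003 -0.001] | per row [ 0.002 -0.013 -0.012] [ 0.001  0.003 -0.001]
```

Call:
{"method": "play_rows", "body": {"targets": [[1.0,0.002,-0.013,-0.011,0,0,0],[1.0,0,0,0,0,0,0],[0.55,0,0,0,0,0,0],[0.55,0,0,0,0,0,0],[0.55,0,0,0,0,0,0],[0.55,0.004,-0.024,0.032,0,0,0],[0.55,0.004,-0.024,0.032,0,0,0],[0.55,0.004,-0.024,0.032,0,0,0],[0.55,0,0,0,0,0,0]]}}

```text
time_s: 38.4
position: [0.5126, -0.2697, 0.1638]
tcp_rot: [[-0.139, 0.986, -0.094], [0.789, 0.168, 0.591], [0.598, 0.008, -0.801]]
force: [-0.1, 0.5, -0.4]
opening: 0.448
```

```bash
python3 - <<'E' 2>/dev/null
from h import *
s=st();print(inrack(s['position']))
snap('top','top13.png');snap('scene','scene13.png')
th=np.radians(10);tz=-(RR[:,2]*np.cos(th)+RR[:,0]*np.sin(th));print('tz',tz)
go(rk(.025,-.086,-.002)-tz*.1,pose(-RR[:,1],tz))
E
```

```text
t 38.4 q [-48.812  43.903  75.033  18.582  93.211 -62.974] p [ 0.513 -0.27   0.164] f [-0.084  0.452 -0.361] m [-0.354 -0.165  0.073] op 0.4479265232786235
[[-0.139  0.986 -0.094]
 [ 0.789  0.168  0.591]
 [ 0.598  0.008 -0.801]]
[0.015 0.027 0.119]
tz [-0.077  0.451 -0.889]
tcp [ 0.511 -0.266  0.161] -> [ 0.616 -0.207  0.146] rows 3 shift [ 0.106  0.059 -0.016] rv [-0.171 -0.026 -0.002] | per row [ 0.035  0.02  -0.005] [-0.057 -0.009 -0.001]
```

Call:
{"method": "play_rows", "body": {"targets": [[0.48,0.04,0,0,-0.057,-0.009,-0.001],[0.48,0.035,0.02,0,-0.057,-0.009,-0.001],[0.48,0.03,0.039,-0.015,-0.057,-0.009,-0.001],[0.48,0,0,0,0,0,0],[0.48,-0.004,0.0225,-0.0445,0,0,0],[0.48,-0.004,0.0225,-0.0445,0,0,0],[0.48,0,0,0,0,0,0],[0.48,0,0,0,0,0,0]]}}

```text
time_s: 39.5
position: [0.6086, -0.1639, 0.0581]
tcp_rot: [[-0.149, 0.986, -0.074], [0.877, 0.166, 0.451], [0.457, 0.002, -0.89]]
force: [-0.1, 0.0, -0.1]
opening: 0.523
```

```bash
python3 - <<'E' 2>/dev/null
from h import *
s=st();print(inrack(s['position']-.019*s['tcp_rot'][:,2]))
E
```

```text
t 39.5 q [-34.668  49.416  77.588  20.027  73.616 -53.495] p [ 0.609 -0.164  0.058] f [-0.099  0.039 -0.082] m [-0.289 -0.156  0.062] op 0.5233395440306706
[[-0.149  0.986 -0.074]
 [ 0.877  0.166  0.451]
 [ 0.457  0.002 -0.89 ]]
[ 0.024 -0.085  0.   ]
```

Call:
{"method": "play_rows", "body": {"targets": [[1.0,0,0,0,0,0,0],[1.0,0,0,0,0,0,0],[1.0,0,0,0,0,0,0],[1.0,0,0,0,0,0,0],[1.0,0,0,0,0,0,0],[1.0,0,0,0,0,0,0]]}}

```text
time_s: 40.25
position: [0.6081, -0.163, 0.0576]
tcp_rot: [[-0.149, 0.986, -0.075], [0.877, 0.167, 0.451], [0.457, 0.001, -0.889]]
force: [-0.1, 0.2, 0.4]
opening: 0.069
```

Call:
{"method": "play_rows", "body": {"targets": [[1.0,-0.003,0.016,0.012,0,0,0],[1.0,-0.003,0.02,0.0155,0,0,0],[1.0,-0.004,0.025,0.0195,0,0,0],[1.0,-0.006,0.0355,0.0272,0,0,0],[1.0,-0.006,0.0355,0.04,0,0,0],[1.0,0,0.01,0.05,0,0,0],[1.0,0,0,0.03,0,0,0],[1.0,0,0,0,0,0,0]]}}

```text
time_s: 41.25
position: [0.5868, -0.0195, 0.2553]
tcp_rot: [[-0.154, 0.986, -0.07], [0.878, 0.169, 0.449], [0.454, 0.007, -0.891]]
force: [0.3, 0.2, -1.1]
opening: 0.066
```

```bash
python3 - <<'E' 2>/dev/null
from h import *
s=st();R=s['tcp_rot'];g=s['position']-.019*R[:,2];X=-R[:,0]
t=snap('top','top14.png');b=snap('scene','scene14.png')
for n,im in(('top',t),('scene',b)):
    e=proj(n,g-.075*X);print(n,'expect end',e)
    u,v=map(int,e)
    sub=im[v-14:v+16,u-14:u+24].mean(2);print('\n'.join(''.join('%4d'%x for x in r[::2]) for r in sub[::2]))
go(rk(.13,-.084,.03),pose(RR[:,1],-RR[:,2]))
E
```

```text
t 41.25 q [-24.619  30.502  81.649  22.389  84.052 -39.998] p [ 0.587 -0.02   0.255] f [ 0.323  0.152 -1.052] m [-0.329 -0.126 -0.004] op 0.06597667993132308
[[-0.154  0.986 -0.07 ]
 [ 0.878  0.169  0.449]
 [ 0.454  0.007 -0.891]]
top expect end (np.float64(225.83664827116436), np.float64(184.79841323344007))
 180 179 179 179 179 179 178 180 179 178 178 179 181 179 179 180 179 179 180
 180 178 179 180 179 179 180 179 180 180 180 180 179 181 180 179 179 179 179
 179 179 180 179 178 179 179 178 179 178 180 179 179 180 179 180 179 178 179
 180 180 179 179 179 179 180 179 180 179 178 179 179 179 179 179 179 180 179
 180 180 179 179 178 179 180 178 180 178 180 181 178 179 181 180 180 180 181
 180 180 179 180 180 180 180 179 181 172 175 178 176 176 174 177 173 174 174
 178 180 179 180 180 178 180 181 178 180 178 179 180 178 180 179 179 180 179
 179 179 178 179 180 179 179 181 173 180 180 179 180 180 179 180 179 178 179
 180 179 181 179 180 180 179 181 175 180 179 179 179 179 179 179 180 180 180
 181 179 179 179 179 179 179 179 180 180 179 180 179 179 178 177 177 173 172
 180 179 180 179 17
[... 1072 characters left out ...]
88 191 188 192 189 185 185 186 185 184 186 172 129  75  53  52  49
 190 192 191 191 192 194 189 178 183 187 184 178 163 127  98  84  75  50  47
 191 192 190 194 193 191 193 186 182 181 186 187 178 170 141 122  97  71  76
 190 192 191 191 190 192 193 191 191 191 192 191 190 189 179 156 138 135 137
 191 191 192 190 190 189 191 191 191 190 192 193 190 193 192 191 190 187 189
 192 190 190 193 193 193 194 193 191 192 190 191 191 191 192 191 190 192 192
 191 193 192 193 193 192 190 192 192 192 191 193 193 192 190 192 191 191 191
tcp [ 0.585 -0.02   0.252] -> [ 0.596 -0.096  0.147] rows 18 shift [ 0.01  -0.076 -0.104] rv [ 0.279 -1.651  2.657] | per row [ 0.001 -0.004 -0.006] [ 0.016 -0.092  0.148]
```

Same picture as the first utensil: its end is near the expected place, about 5 mm lower. Turning it the other way, since the last joint is at -40°.

Call:
{"method": "play_rows", "body": {"targets": [[1.0,0,0,0,-0.016,0.092,-0.148],[1.0,0,0,0,-0.016,0.092,-0.148],[1.0,0,0,0,-0.016,0.092,-0.148],[1.0,0,0,0,-0.016,0.092,-0.148],[1.0,0,0,0,-0.016,0.092,-0.148],[1.0,0,0,0,-0.016,0.092,-0.148],[1.0,0,0,0,-0.016,0.092,-0.148],[1.0,0,0,0,-0.016,0.092,-0.148],[1.0,0,0,0,-0.016,0.092,-0.148]]}}

```text
time_s: 42.48
position: [0.585, -0.0204, 0.2497]
tcp_rot: [[0.975, 0.13, -0.181], [0.206, -0.836, 0.508], [-0.085, -0.532, -0.842]]
force: [0.1, -0.3, 0.0]
opening: 0.07
```

Call:
{"method": "play_rows", "body": {"targets": [[1.0,0,0,0,-0.016,0.092,-0.148],[1.0,0,0,0,-0.016,0.092,-0.148],[1.0,0,0,0,-0.016,0.092,-0.148],[1.0,0,0,0,-0.016,0.092,-0.148],[1.0,0,0,0,-0.016,0.092,-0.148],[1.0,0,0,0,-0.016,0.092,-0.148],[1.0,0,0,0,-0.016,0.092,-0.148],[1.0,0,0,0,-0.016,0.092,-0.148],[1.0,0,0,0,-0.016,0.092,-0.148],[1.0,0,0,0,0,0,0]]}}

```text
time_s: 43.72
position: [0.585, -0.0206, 0.2501]
tcp_rot: [[0.124, -0.986, -0.109], [-0.785, -0.165, 0.598], [-0.608, 0.012, -0.794]]
force: [0.0, 0.6, -0.4]
opening: 0.073
```

```bash
python3 - <<'E' 2>/dev/null
from h import *
s=st();R=pose(RR[:,1],-RR[:,2])
go(rk(.12,-.084,.014),R)
p,gap=tri(('top',227,185.5),('scene',233.5,163));Ro_=np.array([[-.154,.986,-.07],[.878,.169,.449],[.454,.007,-.891]]);print(gap,Ro_.T@(p-(np.array([.587,-.0195,.255])-.019*Ro_[:,2])))
E
```

```text
t 43.725 q [-28.009  34.427  80.119  28.459  90.753 136.589] p [ 0.585 -0.021  0.25 ] f [ 0.035  0.636 -0.385] m [-0.311 -0.127  0.012] op 0.07276266734464006
[[ 0.124 -0.986 -0.109]
 [-0.785 -0.165  0.598]
 [-0.608  0.012 -0.794]]
tcp [ 0.585 -0.021  0.25 ] -> [ 0.595 -0.095  0.129] rows 3 shift [ 0.01  -0.074 -0.121] rv [-0.001 -0.012  0.002] | per row [ 0.003 -0.025 -0.04 ] [-0.    -0.004  0.001]
0.0021163196519278166 [0.07  0.001 0.008]
```

Call:
{"method": "play_rows", "body": {"targets": [[1.0,0.003,-0.025,-0.04,-0.001,-0.012,0.002],[1.0,0.003,-0.025,-0.04,0,0,0],[1.0,0.004,-0.025,-0.039,0,0,0],[1.0,0,0,0,0,0,0],[1.0,0.0023,-0.0135,-0.0107,0,0,0],[1.0,0.0023,-0.0135,-0.0107,0,0,0],[1.0,0.0023,-0.0135,-0.0107,0,0,0],[1.0,0,0,0,0,0,0]]}}

```text
time_s: 44.72
position: [0.6031, -0.1376, 0.1]
tcp_rot: [[0.133, -0.986, -0.098], [-0.786, -0.165, 0.596], [-0.603, -0.002, -0.797]]
force: [0.7, -0.1, -0.7]
opening: 0.069
```

Call:
{"method": "play_rows", "body": {"targets": [[1.0,0.0023,-0.0135,-0.0107,0,0,0],[1.0,0.0023,-0.0135,-0.0107,0,0,0],[1.0,0,0,0,0,0,0]]}}

```text
time_s: 45.1
position: [0.6074, -0.1646, 0.078]
tcp_rot: [[0.132, -0.986, -0.098], [-0.786, -0.164, 0.596], [-0.604, -0.001, -0.797]]
force: [0.6, -0.5, -1.0]
opening: 0.072
```

```bash
python3 - <<'E' 2>/dev/null
from h import *
s=st();R=pose(RR[:,1],-RR[:,2]);print(inrack(s['position']-.019*s['tcp_rot'][:,2]))
go(rk(.015,-.084,.014),R)
E
```

```text
t 45.1 q [-37.341  51.637  73.266  24.592  84.51  124.272] p [ 0.607 -0.165  0.078] f [ 0.639 -0.526 -0.966] m [-0.315 -0.061  0.076] op 0.07245808427715822
[[ 0.132 -0.986 -0.098]
 [-0.786 -0.164  0.596]
 [-0.604 -0.001 -0.797]]
[ 0.033 -0.084  0.017]
tcp [ 0.607 -0.165  0.078] -> [ 0.609 -0.177  0.065] rows 1 shift [ 0.002 -0.012 -0.013] rv [0.001 0.002 0.003] | per row [ 0.002 -0.012 -0.013] [0.001 0.002 0.003]
```

Release, then retreat well clear of the rack so the last picture is unobstructed.

Call:
{"method": "play_rows", "body": {"targets": [[1.0,0.002,-0.013,-0.0115,0,0,0],[1.0,0,0,0,0,0,0],[0.55,0,0,0,0,0,0],[0.55,0,0,0,0,0,0],[0.55,0,0,0,0,0,0],[0.55,0.004,-0.024,0.032,0,0,0],[0.55,0.004,-0.024,0.032,0,0,0],[0.55,0.004,-0.024,0.04,0,0,0],[0.55,-0.02,-0.03,0.045,0,0,0],[0.55,-0.04,-0.03,0.03,0,0,0],[0.55,-0.05,-0.03,0.01,0,0,0],[0.55,-0.05,-0.03,0,0,0,0]]}}

```text
time_s: 46.6
position: [0.4606, -0.3694, 0.2584]
tcp_rot: [[0.135, -0.986, -0.097], [-0.788, -0.167, 0.593], [-0.601, -0.004, -0.799]]
force: [-0.2, -0.4, -1.3]
opening: 0.455
```

Call:
{"method": "play_rows", "body": {"targets": [[0.55,-0.05,-0.03,0,0,0,0],[0.55,-0.05,-0.03,0,0,0,0],[0.55,-0.05,-0.02,0,0,0,0],[0.55,0,0,0,0,0,0]]}}

```text
time_s: 47.1
position: [0.3085, -0.4501, 0.257]
tcp_rot: [[0.129, -0.987, -0.095], [-0.787, -0.16, 0.596], [-0.603, -0.001, -0.798]]
force: [1.0, 0.1, -0.6]
opening: 0.45
```

```bash
python3 - <<'E' 2>/dev/null
from h import *
st()
t=snap('top','top15.png');b=snap('scene','scene15.png')
i=np.hstack([cv2.resize(t[150:300,270:420],(400,400)),cv2.resize(b[140:260,260:380],(400,400))])
j=np.hstack([cv2.resize(t[190:290,140:290],(300,200)),cv2.resize(b[240:340,170:320],(300,200)),np.zeros((200,200,3),'uint8')])
cv2.imwrite('pics/c16.png',np.clip(255*(np.vstack([i,j])/255.)**.6,0,255).astype('uint8'))
E
```

```text
t 47.1 q [-70.797  39.107  68.943   6.403 108.511  99.985] p [ 0.309 -0.45   0.257] f [ 1.034  0.074 -0.582] m [-0.26  -0.127 -0.035] op 0.45021513971569804
[[ 0.129 -0.987 -0.095]
 [-0.787 -0.16   0.596]
 [-0.603 -0.001 -0.798]]
```

The viewer limit is reached, so I'll check the end state numerically: outer tip of each utensil by edge masks in both views.

```bash
python3 - <<'E' 2>/dev/null
from h import *
M={n:np.mean([bot.capture(n).astype(float) for _ in range(6)],0).mean(2) for n in('top','scene')}
for y in(.028,-.084):
  print('y',y,'expected tip x=.105,z=.005:',[np.round(proj(n,rk(.105,y,.005)),1) for n in('top','scene')])
  for n in('top','scene'):
    print(n)
    u,v=map(int,proj(n,rk(.095,y,.005)));sub=M[n][v-16:v+22,u-22:u+26]
    print('\n'.join(''.join('%4d'%x for x in r[::2]) for r in sub[::2]))
# spatula
hsv=cv2.cvtColor(cv2.imread('pics/top15.png'),cv2.COLOR_BGR2HSV);m=cv2.inRange(hsv,(8,70,60),(25,200,255))[240:310,280:400]
k=cv2.connectedComponentsWithStats(m)[2][1:];print('wood',k[k[:,4]>10],[np.round(proj('top',rk(x,.084,.012)),1) for x in(0,.035,.05,.145)])
E
```

```text
y 0.028 expected tip x=.105,z=.005: [array([324.2, 248.1]), array([317.7, 201. ])]
top
 131 132 131 132 132 131 132 132 132 131 132 131 132 131 131 131 132 131 131 131 132  91 129 132
 132 132 132 132 132 131 131 132 131 131 131 132 132 131 131 131 131 132 132 132 132 128 122 133
 132 132 132 131 132 131 131 131 132 131 131 132 132 132 131 131 132 131 132 130 132 134 107 132
 132 131 132 132 132 131 132 131 132 131 132 131 131 132 132 131 132 132 132 132 132 134  92 133
 131 131 131 132 129 131 132 132 131 132 131 132 131 132 131 131 132 132 131 131 131 131  86 131
 132 132 132 131 131 131 131 132 131 132 131 131 132 132 132 132 131 131 132 131 132 132  92 130
 131 132 132 131 132 131 131 132 130 131 132 132 128 130 132 132 132 132 132 132 133 112 123 122
 131 131 132 132 131 132 132 132 128 132 129 125 129 131 129 125 131 131 129 128 133 133 134 135
 132 132 131 119 130 127 117 129 131 114 124 124 132 131 131 132 131 133 134 127  88 102  88  50
 131 131 131 132 130 131 133 124 121 100  97  98 128 131 132 133 117 102  87  87  87  85  85  62
 132 132 131 133 134  90  93 117 124 131 11
[... 5880 characters left out ...]
8 166 166 166 167 167 167 161 156 162 166 167 163 154 160 141 103  89  89  88  84  76  68  64
 165 167 167 167 166 166 164 152 161 166 166 166 165 165 161 142 132 104  95  90  89  88  83  74
 167 168 166 166 166 165 155 150 164 165 167 166 166 165 146 111 125 137 129  92  88  89  88  86
 166 168 166 167 167 166 155 146 161 165 165 162 158 147 148 152 121 106 102  97 127 115  91  89
 166 166 166 166 166 167 165 157 149 149 147 141 149 158 166 166 163 145 106  98 132 140 130 104
 168 166 166 166 166 167 167 166 165 166 165 164 166 167 167 165 165 145 116 128 116 114 135 142
wood [[ 67  26  34  11 208]] [array([369.9, 270. ]), array([357.9, 272.3]), array([352.5, 273.4]), array([316.3, 280.3])]
```

```bash
python3 - <<'E' 2>/dev/null
from h import *
for n,y,(tc,tr),(sc,sr) in(('B fork',.028,(7,22),(14,31)),('A spoon',-.084,(6,19),(14,31))):
    a=[int(k) for k in proj('top',rk(.095,y,.005))];b=[int(k) for k in proj('scene',rk(.095,y,.005))]
    p,g=tri(('top',a[0]-22+tc,a[1]-16+tr),('scene',b[0]-22+sc,b[1]-16+sr));print(n,inrack(p),'gap',g)
a=np.array(cv2.imread('pics/top15.png'),int)[200:275,145:230].mean(2);b=np.array(cv2.imread('pics/top0.png'),int)[200:275,145:230].mean(2)
d=abs(a-a.mean()-b+b.mean());print('wiper change px',(d>20).sum())
E
```

```text
B fork [ 0.104  0.03  -0.032] gap 0.006206548840653061
A spoon [ 0.1   -0.089 -0.038] gap 0.00021860751469471624
wiper change px 3338
```

Both tips are about 0.10 m outside the mouths, which puts the handle ends near x ≈ -0.06. The wiper pixels changed, so I'll check that it still stands.

```bash
python3 - <<'E' 2>/dev/null
from h import *
for f in('top0','top11','top13','top15'):
    im=cv2.imread(f'pics/{f}.png');g=cv2.cvtColor(im,cv2.COLOR_BGR2GRAY)
    sub=g[170:310,110:300];md=np.median(sub)
    k=cv2.connectedComponentsWithStats((sub<md*.62).astype('uint8'))[2][1:];print(f,md,k[k[:,4]>300]+[110,170,0,0,0])
g=cv2.cvtColor(cv2.imread('pics/top15.png'),cv2.COLOR_BGR2GRAY)
print('\n'.join(' '.join('%3d'%v for v in r) for r in g[200:280:4,135:240:4]))
E
```

```text
top0 130.0 [[ 152  202   73   72 3659]]
top11 150.0 [[ 152  203   73   71 3643]]
top13 154.0 [[ 152  203   73   71 3645]]
top15 131.0 [[ 178  201   75   72 3595]]
129 132 131 133 132 131 133 130 131 130 133 130 132 132 133  83 113 134 132 133 131 132 132 132 131 131 131
131 131 131 131 132 132 131 133 131 133 131 131 131 131 136  58  57  56  50  62 110 135 133 130 132 132 131
130 131 132 130 131 132 132 130 131 133 132 130 131 132  80  55  53  59  61  61  57  56  51  67  96 138 133
131 131 130 131 132 132 132 131 131 130 132 132 130 133  54  61  62  60  58  56  52  57  61  60  56  60  54
130 133 131 130 132 132 131 132 131 132 131 132 131 133  58  56  56  59  60  57  57  58  58  55  58  55  56
129 132 129 131 132 130 129 130 132 131 131 131 132 117 118  89  46  59  56  58  55  57  57  57  56  60  57
132 132 131 131 132 131 131 132 132 131 132 130 131  63  39  58  92 105 123  99  43  58  61  57  56  56  58
131 130 130 131 133 131 131 132 132 130 131 131 133  54  57  53  25  30  28 120  86 125 125 107  60  57  59
132 133 130 131 131 131 130 132 132 131 131 132 134  56  57  58  51  60  
[... 522 characters left out ...]
  57  58  59  59  56  60  61  58  56  58  57  57  57
131 131 131 130 130 130 131 132 131 132 130  52  58  57  63  60  62  61  61  58  60  61  59  59  61  62  63
129 131 130 132 131 131 131 132 131 131 133 126  58  45  58  59  60  61  61  61  60  60  61  58  59  61  56
131 131 132 130 130 131 131 131 131 131 131 130 130 131 134 125  75  44  58  58  61  63  60  62  60  58  38
132 131 131 132 132 131 130 131 131 131 131 133 132 133 131 132 131 131 134 125  77  46  54  61  61  59  55
130 131 131 130 131 129 130 130 129 131 132 129 132 130 132 132 131 131 132 132 131 130 133 136 121  31 132
131 132 132 131 131 132 132 130 131 131 132 131 130 132 131 133 131 130 132 131 132 131 133 133 130 132 130
```

The stand was knocked about 5 cm aside after the wiping. Its footprint and board strip look the same, so it is upright, and that does no harm here. Handing in.

```bash
python3 -c "
from rig import bot
print(bot.hand_in())"
```

```text
the job is handed in; nothing more can be done
None
```

I wiped both faces of the spatula's head in the right order. The spatula and the two utensils that were there, one that looks like a fork and one a spoon, are back in the holder handle-down with heads out. I handed the job in at about 47 s on the robot's clock; no verdict came back.

- **Wiping, button side first:** contact was about 5 N at 65 mm along the spatula and about 4 N at 120 mm. I found the button from a faint rim arc on that face; the other face was flat.
- **Wiping, other face:** contact was about 5 N at 75 mm and about 4 N at 124 mm by geometry (135 mm from the moment reading). I slanted the head 19° to the lip because the last joint was at its limit.
- **Holder:** the spatula's handle end is about 71 mm inside the slot. The other two have their tips about 0.10 m outside the mouths, which puts their handle ends roughly 60 mm deep. I worked that depth out from the tips and did not see it directly.
- **Wiper stand:** something knocked it about 5 cm aside after the wiping. Its unchanged outline in the top view shows it still upright.
- **Checks that failed:** the last picture was refused by the viewer limit, so I checked the final state by pixel measurements only. The two camera rays for the fork tip missed each other by 6 mm.

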